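Find the socket for the bulkhead nut and tighten it

TASK

The hex nut of the coax adapter on the RF box nearest you is only finger-tight. Try the sockets from the tray on it until you find the one that fits, push that one fully down over the nut and turn it clockwise until the nut is tight; stand every socket that does not fit back in a pocket of the tray and leave the other things on the bench where they are. Finish while still holding the right socket, fully down on the tightened nut: do not let go of it.

Things in the scene. Friction and masses are not known exactly. Their poses are not given: they have to be found in the camera images.
- rf_box_a: aluminium RF box 80 x 120 mm, lid at 54 mm, fixed, on a base plate 100 x 140 x 10 mm; a brass coax adapter stands up through the lid's centre with a washer (40 mm dia, top at 55.5 mm) and a 17 mm hex nut. Origin: centre of underside. The 3 boxes change places: one at the front (x below 0.6), two waiting at the back out of reach
- nut_a_foot (a point): on the axis of the 17 mm nut of rf_box_a, at the nut's foot (washer top, 55.5 mm above the bench); z up, x to a flat of the nut, turning with it (repeats every 60 deg). A socket is fully down with its mouth here; a too small one stops 6 to 10 mm above, a too large one goes down but spins without turning the nut
- nut_a (a joint): turn of the 17 mm hex nut (10 mm high, 1.5 mm top chamfer) on rf_box_a, round a threaded end of 11 mm dia that stands 9 mm above the nut. 0 loose, grows clockwise seen from above, 0.7 rad tight at a firm stop. Starts at 0 to 0.2; about 0.12 N m of friction; stays where left
- rf_box_b: aluminium RF box 80 x 120 mm, lid at 54 mm, fixed, on a base plate 100 x 140 x 10 mm; a brass coax adapter stands up through the lid's centre with a washer (40 mm dia, top at 55.5 mm) and a 21 mm hex nut. Origin: centre of underside. The 3 boxes change places: one at the front (x below 0.6), two waiting at the back out of reach
- nut_b_foot (a point): on the axis of the 21 mm nut of rf_box_b, at the nut's foot (washer top, 55.5 mm above the bench); z up, x to a flat of the nut, turning with it (repeats every 60 deg). A socket is fully down with its mouth here; a too small one stops 6 to 10 mm above, a too large one goes down but spins without turning the nut
- nut_b (a joint): turn of the 21 mm hex nut (10 mm high, 1.5 mm top chamfer) on rf_box_b, round a threaded end of 15 mm dia that stands 9 mm above the nut. 0 loose, grows clockwise seen from above, 0.7 rad tight at a firm stop. Starts at 0 to 0.2; about 0.12 N m of friction; stays where left
- rf_box_c: aluminium RF box 80 x 120 mm, lid at 54 mm, fixed, on a base plate 100 x 140 x 10 mm; a brass coax adapter stands up through the lid's centre with a washer (40 mm dia, top at 55.5 mm) and a 25 mm hex nut. Origin: centre of underside. The 3 boxes change places: one at the front (x below 0.6), two waiting at the back out of reach
- nut_c_foot (a point): on the axis of the 25 mm nut of rf_box_c, at the nut's foot (washer top, 55.5 mm above the bench); z up, x to a flat of the nut, turning with it (repeats every 60 deg). A socket is fully down with its mouth here; a too small one stops 6 to 10 mm above, a too large one goes down but spins without turning the nut
- nut_c (a joint): turn of the 25 mm hex nut (10 mm high, 1.5 mm top chamfer) on rf_box_c, round a threaded end of 17 mm dia that stands 9 mm above the nut. 0 loose, grows clockwise seen from above, 0.7 rad tight at a firm stop. Starts at 0 to 0.2; about 0.12 N m of friction; stays where left
- socket_p: one of 3 steel deep sockets, alike outside, mouth down: 64 mm tall, 36 mm dia up to z 26 mm, gripped at the plain hexagon above (30 mm across flats, z 32-64 mm); 0.2-0.35 kg. Hex bore from below, 26 mm deep, for a 17, 21 or 25 mm nut (1 mm play, lead-in 1.8 mm wide, 3.6 mm deep): which has which is unknown, try. Origin: centre of mouth, z up; x to a flat (bore and outer flats parallel)
- socket_q: one of 3 steel deep sockets, alike outside, mouth down: 64 mm tall, 36 mm dia up to z 26 mm, gripped at the plain hexagon above (30 mm across flats, z 32-64 mm); 0.2-0.35 kg. Hex bore from below, 26 mm deep, for a 17, 21 or 25 mm nut (1 mm play, lead-in 1.8 mm wide, 3.6 mm deep): which has which is unknown, try. Origin: centre of mouth, z up; x to a flat (bore and outer flats parallel)
- socket_r: one of 3 steel deep sockets, alike outside, mouth down: 64 mm tall, 36 mm dia up to z 26 mm, gripped at the plain hexagon above (30 mm across flats, z 32-64 mm); 0.2-0.35 kg. Hex bore from below, 26 mm deep, for a 17, 21 or 25 mm nut (1 mm play, lead-in 1.8 mm wide, 3.6 mm deep): which has which is unknown, try. Origin: centre of mouth, z up; x to a flat (bore and outer flats parallel)
- tray: black socket tray, a fixed block 70 x 210 x 20 mm with three round pockets 40 mm in diameter and 12 mm deep (floor 8 mm above the bench) in a row along its y axis at y = -66, 0 and +66 mm. Origin: centre of its underside
- driver_yellow: screwdriver with yellow handle, 172 mm long, lying left of the tray; a bystander, to be left alone. Origin: centre of its underside as it lies
- spanner: open-ended spanner, 26 x 153 x 6 mm, at the front edge; a bystander, to be left alone. Origin: centre of its underside as it lies
- coax_part_3: brass coax adapter, 18 x 34 x 16 mm, at the front edge; a bystander, to be left alone. Origin: centre of its underside as it lies
- cell_1: green battery cell standing upright, 15 mm dia, 50 mm tall; a bystander, to be left alone. Origin: centre of its underside as it lies
- cell_2: red battery cell standing upright, 15 mm dia, 50 mm tall; a bystander, to be left alone. Origin: centre of its underside as it lies
- cutters: side cutters with blue handles, 158 x 54 x 12 mm, right of the test fixture; a bystander, to be left alone. Origin: centre of its underside as it lies
There are look-alikes about, which are no part of the job. Leave any green look-alike of the socket_r alone.

How it is judged:
On the way, in this order (a step that is already met when the one before it is completed fails the run):
1. a held socket is fully down over the nut of the nearest RF box while that nut is still loose (((world x of nut_a_foot below 0.6 m and horizontal distance between socket_p and nut_a_foot below 0.003 m and z of socket_p in the frame of nut_a_foot between -0.003 and 0.003 m and angle between socket_p's own z axis and vertical below 0.07 rad and contact force between the fingers and socket_p above 3 N and value of joint nut_a below 0.35 rad) or (world x of nut_a_foot below 0.6 m and horizontal distance between socket_q and nut_a_foot below 0.003 m and z of socket_q in the frame of nut_a_foot between -0.003 and 0.003 m and angle between socket_q's own z axis and vertical below 0.07 rad and contact force between the fingers and socket_q above 3 N and value of joint nut_a below 0.35 rad) or (world x of nut_a_foot below 0.6 m and horizontal distance between socket_r and nut_a_foot below 0.003 m and z of socket_r in the frame of nut_a_foot between -0.003 and 0.003 m and angle between socket_r's own z axis and vertical below 0.07 rad and contact force between the fingers and socket_r above 3 N and value of joint nut_a below 0.35 rad) or (world x of nut_b_foot below 0.6 m and horizontal distance between socket_p and nut_b_foot below 0.003 m and z of socket_p in the frame of nut_b_foot between -0.003 and 0.003 m and angle between socket_p's own z axis and vertical below 0.07 rad and contact force between the fingers and socket_p above 3 N and value of joint nut_b below 0.35 rad) or (world x of nut_b_foot below 0.6 m and horizontal distance between socket_q and nut_b_foot below 0.003 m and z of socket_q in the frame of nut_b_foot between -0.003 and 0.003 m and angle between socket_q's own z axis and vertical below 0.07 rad and contact force between the fingers and socket_q above 3 N and value of joint nut_b below 0.35 rad) or (world x of nut_b_foot below 0.6 m and horizontal distance between socket_r and nut_b_foot below 0.003 m and z of socket_r in the frame of nut_b_foot between -0.003 and 0.003 m and angle between socket_r's own z axis and vertical below 0.07 rad and contact force between the fingers and socket_r above 3 N and value of joint nut_b below 0.35 rad) or (world x of nut_c_foot below 0.6 m and horizontal distance between socket_p and nut_c_foot below 0.003 m and z of socket_p in the frame of nut_c_foot between -0.003 and 0.003 m and angle between socket_p's own z axis and vertical below 0.07 rad and contact force between the fingers and socket_p above 3 N and value of joint nut_c below 0.35 rad) or (world x of nut_c_foot below 0.6 m and horizontal distance between socket_q and nut_c_foot below 0.003 m and z of socket_q in the frame of nut_c_foot between -0.003 and 0.003 m and angle between socket_q's own z axis and vertical below 0.07 rad and contact force between the fingers and socket_q above 3 N and value of joint nut_c below 0.35 rad) or (world x of nut_c_foot below 0.6 m and horizontal distance between socket_r and nut_c_foot below 0.003 m and z of socket_r in the frame of nut_c_foot between -0.003 and 0.003 m and angle between socket_r's own z axis and vertical below 0.07 rad and contact force between the fingers and socket_r above 3 N and value of joint nut_c below 0.35 rad))), for 0.1 s.
2. with a socket held fully down on it, that nut is on its way to tight (((world x of nut_a_foot below 0.6 m and horizontal distance between socket_p and nut_a_foot below 0.003 m and z of socket_p in the frame of nut_a_foot between -0.003 and 0.003 m and angle between socket_p's own z axis and vertical below 0.07 rad and contact force between the fingers and socket_p above 3 N and value of joint nut_a above 0.45 rad) or (world x of nut_a_foot below 0.6 m and horizontal distance between socket_q and nut_a_foot below 0.003 m and z of socket_q in the frame of nut_a_foot between -0.003 and 0.003 m and angle between socket_q's own z axis and vertical below 0.07 rad and contact force between the fingers and socket_q above 3 N and value of joint nut_a above 0.45 rad) or (world x of nut_a_foot below 0.6 m and horizontal distance between socket_r and nut_a_foot below 0.003 m and z of socket_r in the frame of nut_a_foot between -0.003 and 0.003 m and angle between socket_r's own z axis and vertical below 0.07 rad and contact force between the fingers and socket_r above 3 N and value of joint nut_a above 0.45 rad) or (world x of nut_b_foot below 0.6 m and horizontal distance between socket_p and nut_b_foot below 0.003 m and z of socket_p in the frame of nut_b_foot between -0.003 and 0.003 m and angle between socket_p's own z axis and vertical below 0.07 rad and contact force between the fingers and socket_p above 3 N and value of joint nut_b above 0.45 rad) or (world x of nut_b_foot below 0.6 m and horizontal distance between socket_q and nut_b_foot below 0.003 m and z of socket_q in the frame of nut_b_foot between -0.003 and 0.003 m and angle between socket_q's own z axis and vertical below 0.07 rad and contact force between the fingers and socket_q above 3 N and value of joint nut_b above 0.45 rad) or (world x of nut_b_foot below 0.6 m and horizontal distance between socket_r and nut_b_foot below 0.003 m and z of socket_r in the frame of nut_b_foot between -0.003 and 0.003 m and angle between socket_r's own z axis and vertical below 0.07 rad and contact force between the fingers and socket_r above 3 N and value of joint nut_b above 0.45 rad) or (world x of nut_c_foot below 0.6 m and horizontal distance between socket_p and nut_c_foot below 0.003 m and z of socket_p in the frame of nut_c_foot between -0.003 and 0.003 m and angle between socket_p's own z axis and vertical below 0.07 rad and contact force between the fingers and socket_p above 3 N and value of joint nut_c above 0.45 rad) or (world x of nut_c_foot below 0.6 m and horizontal distance between socket_q and nut_c_foot below 0.003 m and z of socket_q in the frame of nut_c_foot between -0.003 and 0.003 m and angle between socket_q's own z axis and vertical below 0.07 rad and contact force between the fingers and socket_q above 3 N and value of joint nut_c above 0.45 rad) or (world x of nut_c_foot below 0.6 m and horizontal distance between socket_r and nut_c_foot below 0.003 m and z of socket_r in the frame of nut_c_foot between -0.003 and 0.003 m and angle between socket_r's own z axis and vertical below 0.07 rad and contact force between the fingers and socket_r above 3 N and value of joint nut_c above 0.45 rad))).
At the end, for the whole second after the job is handed in: on the front RF box a socket is upright, within 3 mm of centred and fully down (3 mm) over the nut, that nut is at its stop (above 0.64 rad), the fingers grip that socket (over 3 N), and the other two sockets stand upright and still on the floors of tray pockets (((world x of nut_a_foot below 0.6 m and horizontal distance between socket_p and nut_a_foot below 0.003 m and z of socket_p in the frame of nut_a_foot between -0.003 and 0.003 m and angle between socket_p's own z axis and vertical below 0.07 rad and contact force between the fingers and socket_p above 3 N and value of joint nut_a above 0.64 rad) or (world x of nut_a_foot below 0.6 m and horizontal distance between socket_q and nut_a_foot below 0.003 m and z of socket_q in the frame of nut_a_foot between -0.003 and 0.003 m and angle between socket_q's own z axis and vertical below 0.07 rad and contact force between the fingers and socket_q above 3 N and value of joint nut_a above 0.64 rad) or (world x of nut_a_foot below 0.6 m and horizontal distance between socket_r and nut_a_foot below 0.003 m and z of socket_r in the frame of nut_a_foot between -0.003 and 0.003 m and angle between socket_r's own z axis and vertical below 0.07 rad and contact force between the fingers and socket_r above 3 N and value of joint nut_a above 0.64 rad) or (world x of nut_b_foot below 0.6 m and horizontal distance between socket_p and nut_b_foot below 0.003 m and z of socket_p in the frame of nut_b_foot between -0.003 and 0.003 m and angle between socket_p's own z axis and vertical below 0.07 rad and contact force between the fingers and socket_p above 3 N and value of joint nut_b above 0.64 rad) or (world x of nut_b_foot below 0.6 m and horizontal distance between socket_q and nut_b_foot below 0.003 m and z of socket_q in the frame of nut_b_foot between -0.003 and 0.003 m and angle between socket_q's own z axis and vertical below 0.07 rad and contact force between the fingers and socket_q above 3 N and value of joint nut_b above 0.64 rad) or (world x of nut_b_foot below 0.6 m and horizontal distance between socket_r and nut_b_foot below 0.003 m and z of socket_r in the frame of nut_b_foot between -0.003 and 0.003 m and angle between socket_r's own z axis and vertical below 0.07 rad and contact force between the fingers and socket_r above 3 N and value of joint nut_b above 0.64 rad) or (world x of nut_c_foot below 0.6 m and horizontal distance between socket_p and nut_c_foot below 0.003 m and z of socket_p in the frame of nut_c_foot between -0.003 and 0.003 m and angle between socket_p's own z axis and vertical below 0.07 rad and contact force between the fingers and socket_p above 3 N and value of joint nut_c above 0.64 rad) or (world x of nut_c_foot below 0.6 m and horizontal distance between socket_q and nut_c_foot below 0.003 m and z of socket_q in the frame of nut_c_foot between -0.003 and 0.003 m and angle between socket_q's own z axis and vertical below 0.07 rad and contact force between the fingers and socket_q above 3 N and value of joint nut_c above 0.64 rad) or (world x of nut_c_foot below 0.6 m and horizontal distance between socket_r and nut_c_foot below 0.003 m and z of socket_r in the frame of nut_c_foot between -0.003 and 0.003 m and angle between socket_r's own z axis and vertical below 0.07 rad and contact force between the fingers and socket_r above 3 N and value of joint nut_c above 0.64 rad)) and ((z of socket_p in the frame of tray between 0.004 and 0.012 m and angle between socket_p's own z axis and vertical below 0.12 rad and x of socket_p in the frame of tray between -0.01 and 0.01 m and y of socket_p in the frame of tray between -0.08 and 0.08 m and linear speed of socket_p below 0.02 m/s) or contact force between the fingers and socket_p above 3 N) and ((z of socket_q in the frame of tray between 0.004 and 0.012 m and angle between socket_q's own z axis and vertical below 0.12 rad and x of socket_q in the frame of tray between -0.01 and 0.01 m and y of socket_q in the frame of tray between -0.08 and 0.08 m and linear speed of socket_q below 0.02 m/s) or contact force between the fingers and socket_q above 3 N) and ((z of socket_r in the frame of tray between 0.004 and 0.012 m and angle between socket_r's own z axis and vertical below 0.12 rad and x of socket_r in the frame of tray between -0.01 and 0.01 m and y of socket_r in the frame of tray between -0.08 and 0.08 m and linear speed of socket_r below 0.02 m/s) or contact force between the fingers and socket_r above 3 N)); the arm keeps its last pose, push and grip.
It fails at once if a bystander on the bench is pushed more than 30 mm from its place (distance of any of driver_yellow, spanner, coax_part_3, cell_1, cell_2, cutters from where it was at the start of the episode above 0.03 m).
It also fails if it takes over 72 s, if anything falls off the work surface, if the arm or the gripper's body presses on something with over 40 N, if the wrist force passes 120 N, or if a joint passes its speed limit or range.

ROBOT

A 7-joint arm with a two-finger parallel gripper is mounted at the origin on a cart in front of the work surface, level with it; the furniture and walls round the work are solid. World frame = base frame: x ahead of the robot, y to its left, z up, the work surface at z = 0. Lengths are in m, angles in rad, forces in N, time in s.
With the tool pointing down it reaches from about 0.4 to 0.85 m from the base axis. Payload 10.4 kg.
Tool frame: the origin (TCP) lies at the very end of the fingers, on their centre line; the grasp point (between the pads) lies 19 mm behind it (r.pinch_z is the distance from the TCP to the grasp point, in m); z points along the fingers, y is the line along which they close (so a half turn about z gives the same grasp; the last joint's range is limited). The gripper opens to 87 mm and grips with 3 to 60 N. Pads are 19 mm wide; open, the fingers measure 117 mm over their backs; the gripper's body (75 mm by 190 mm) begins 51 mm behind the grasp point.
Start: joints at [1.141, 0.332, -0.065, 1.46, 0.022, 1.35, -0.088], TCP at [0.247, -0.574, 0.223] pointing down, gripper open.
Joint ranges: [-2.6, 2.6], [-0.5, 2.12], [-1.47, 1.34], [0.16, 2.42], [-1.27, 4.41], [0.06, 2.06], [-2.6, 2.6]. Speed limits (rad/s): [2.22, 2.22, 2.79, 2.79, 3.14, 3.14, 3.14].

INTERFACE

Orientations are given as a unit quaternion [x, y, z, w].
In Python, from bench import r, camera gives the robot as it stands. The module is installed in compiled form; this text tells all that it offers.
- The arm moves only by the shell command python3 -m pendant 'ROWS' [FORCE]. ROWS is JSON, a list of rows, each an object with "dp": the shift along the tool's x, y, z as a fraction of full scale, a list of three; "rotation": the turn, a rotation vector about the tool's x, y, z as a fraction of full scale, a list of three; "jaw": the opening, from 0 (shut) to 1 (fully open). A call has 1 to 8 rows; each row is the pose to reach, as a shift and turn from the pose commanded when the call began, along the tool's axes at that moment, turning the shorter way round; what a row does not reach only later rows make up. Full scale, the value 1, is 0.15 m for a shift and 2 pi rad for a turn. A row lasts 1/8 s, in which the tool goes at most 62.5 mm and 10.7 degrees, less where a joint would pass 70% of its speed; a pose out of reach is approached as far as the arm can. A call with a number of a shift or a turn outside -1 to 1 is refused whole. A call with a gripper value outside its range is refused whole. The fingers move at their own pace and stop on an object; FORCE is the grip in N (left out, the last holds). Time passes only in rows, so rows that repeat a pose let the fingers close. It gives the time, the measured TCP pose, the force, the opening and the grip force at its end, in the units of the state.
- r.read_state(): the state, without advancing time (a new reading comes with each control period).
- camera(name): name is "scene" or "top"; returns a dict with "image" (420x560x3 uint8, red, green, blue), "z_map" (420x560 float32, m along the optical axis (not along the pixel's ray), 0 where there is no reading), "mtx" (3x3 intrinsics, pixels), "T" (4x4, takes a point from camera to world coordinates). Camera axes: x right, y down, z forward; pixel columns grow to the right and rows downward; lengths in m; the calibration is good to about 2 mm. A picture is of the moment at which its call begins.
- r.close_job(): hands the job in; it is judged then, once.
The state is a dict: "time": time; "joint_positions": joint angles; "joint_vel": joint speeds; "joint_torque": joint torques, N m; "ee_pos": TCP position; "eef_rot": TCP orientation; "ft_force": force on the tool from outside, world axes, zero at the start; "torque": the same for the moment, N m; "width": finger opening in m; "grip_force": force on a finger pad.
Only numpy, scipy, OpenCV 4.12 (cv2) and the standard library are available. Lean on these libraries where they do the work, as an engineer would, in place of code of your own. Each camera call takes 0.05 s, during which the arm holds its last target. There are 200 camera calls.

## Working session

There is one attempt and no reset: what is moved stays moved. The work goes in short steps, Python scripts to look and compute and a shell command to move; the robot and the scene stay as the last step left them, time stands still between calls to the robot, and variables do not carry over. Pictures are saved under pics/ and viewed, at most 10 in all, crops included, and the job is handed in when it is done.

```bash
mkdir -p pics
python3 - <<'E'
from bench import r,camera
import cv2,numpy as np
s=r.read_state()
print({k:np.round(v,3).tolist() for k,v in s.items()},r.pinch_z)
for n in("scene","top"):
    c=camera(n);cv2.imwrite(f"pics/{n}0.png",c["image"][:,:,::-1]);np.savez(f"{n}0.npz",**c);print(n,np.round(c["mtx"],1).tolist(),np.round(c["T"],3).tolist())
E
```

```text
{'time': 0.0, 'joint_positions': [1.141, 0.333, -0.065, 1.461, 0.022, 1.35, -0.088], 'joint_vel': [0.002, -0.0, 0.001, -0.0, 0.001, 0.001, 0.001], 'joint_torque': [0.0, -62.327, 0.024, -38.99, -0.061, 0.04, 0.0], 'ee_pos': [0.247, -0.574, 0.222], 'eef_rot': [0.979, 0.202, -0.0, -0.001], 'ft_force': [-0.439, -0.118, 0.129], 'torque': [-0.038, -0.006, 0.061], 'grip_force': 0.0, 'width': 0.087} 0.0187
scene [[423.8, 0.0, 283.8], [0.0, 423.8, 213.2], [0.0, 0.0, 1.0]] [[-0.548, -0.515, 0.659, -0.173], [-0.836, 0.326, -0.441, 0.516], [0.012, -0.793, -0.609, 0.744], [0.0, 0.0, 0.0, 1.0]]
top [[444.3, 0.0, 280.8], [0.0, 444.3, 213.1], [0.0, 0.0, 1.0]] [[0.025, -0.994, 0.109, 0.351], [-1.0, -0.026, -0.007, 0.054], [0.01, -0.108, -0.994, 1.573], [0.0, 0.0, 0.0, 1.0]]
```

View pics/scene0.png

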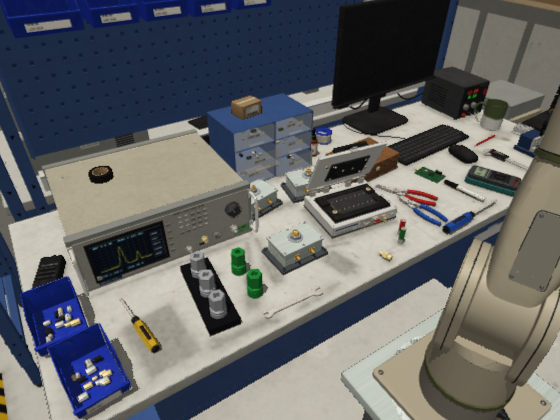

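View pics/top0.png

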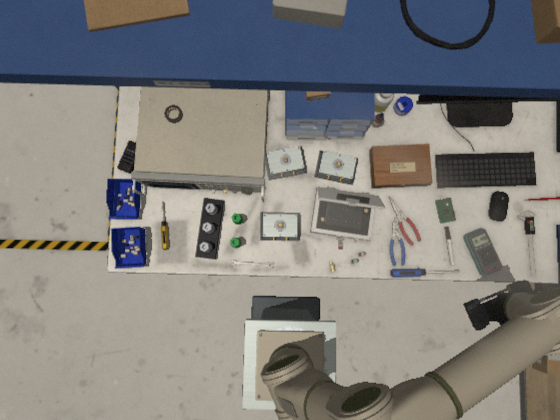

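The front box is around scene (295,245) and top (280,226). The grey sockets sit in the black tray at top (211,209), (208,228) and (205,246), with the green look-alikes to their right. Next I'll take a zoomed crop.

Run:
```python
import cv2,numpy as np
s=cv2.imread("pics/scene0.png")[210:340,170:340];t=cv2.imread("pics/top0.png")[190:270,185:310]
a=cv2.resize(s,None,fx=4.7,fy=4.7,interpolation=cv2.INTER_CUBIC)[:, :799];b=cv2.resize(t,None,fx=6,fy=6,interpolation=cv2.INTER_CUBIC)
cv2.imwrite("pics/s1.png",a[:600]);cv2.imwrite("pics/t1.png",b)
```

```text
(no output)
```

View pics/s1.png

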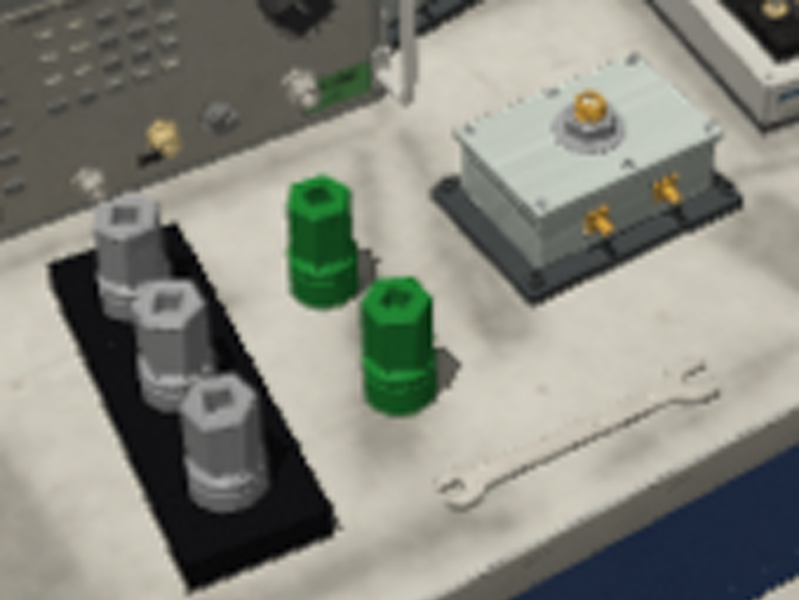

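View pics/t1.png

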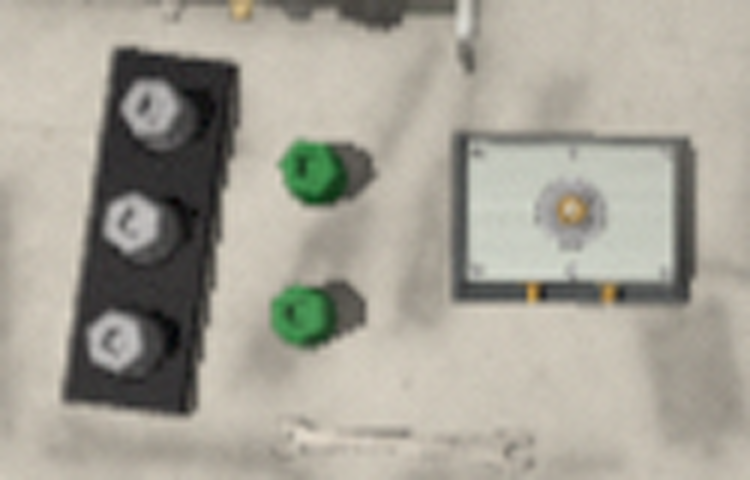

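The crops show the tray with three grey hex sockets and the front box, with its washer, nut and gold thread near full-image scene (296,236) and top (280,225). I'll measure these now.

```bash
cat > h.py <<'E'
import cv2,numpy as np
def cloud(c):
    z=c["z_map"];v,u=np.mgrid[:z.shape[0],:z.shape[1]];K=c["mtx"];T=c["T"]
    P=np.stack([(u-K[0,2])/K[0,0]*z,(v-K[1,2])/K[1,1]*z,z],-1)@T[:3,:3].T+T[:3,3];P[z==0]=np.nan;return P
def ray(c,uv,h):
    d=c["T"][:3,:3]@np.linalg.inv(c["mtx"])@[*uv,1];o=c["T"][:3,3];return o+d*(h-o[2])/d[2]
def px(c,p):
    q=c["mtx"]@(c["T"][:3,:3].T@(np.array(p)-c["T"][:3,3]));return q[:2]/q[2]
def blobs(m,lo,hi):
    n,l,s,ce=cv2.connectedComponentsWithStats(m.astype(np.uint8));return [(i,s[i,4],ce[i],l==i) for i in range(1,n) if lo<=s[i,4]<=hi]
E
python3 - <<'E'
from h import *
for n in("scene","top"):
    c=np.load(n+"0.npz");im=c["image"].astype(int);P=cloud(c);hsv=cv2.cvtColor(c["image"],cv2.COLOR_RGB2HSV)
    roi=(P[...,0]>.35)&(P[...,0]<.62)&(P[...,1]>-.1)&(P[...,1]<.4)
    print(n,"bench z",np.nanmedian(P[...,2][roi&(abs(P[...,2])<.01)]))
    for k,(lo,hi) in {"sock":(.064,.08),"lid":(.049,.058),"nut":(.0615,.07),"thr":(.07,.09)}.items():
        m=roi&(P[...,2]>lo)&(P[...,2]<hi)
        for i,a,ce,b in blobs(m,4,4000):
            q=P[b];print(k,a,ce.round(1),"med",np.nanmedian(q,0).round(4),"mid",((q.max(0)+q.min(0))/2).round(4),"ext",(q.max(0)-q.min(0)).round(3),"hsv",np.median(hsv[b],0))
    dark=roi&(im.max(-1)<60)
    for i,a,ce,b in blobs(dark,200,6000):
        p=np.array([ray(c,(u,v),P[b][:,2].mean()) for v,u in zip(*np.nonzero(b))])[:,:2].astype(np.float32);print("dark",a,np.nanmedian(P[b],0).round(4),cv2.minAreaRect(p))
    gold=roi&(hsv[...,0]>10)&(hsv[...,0]<30)&(hsv[...,1]>120)&(hsv[...,2]>90)
    for i,a,ce,b in blobs(gold,4,400): print("gold",a,ce.round(2),np.nanmedian(P[b],0).round(4),ray(c,ce,.07).round(4))
E
```

```text
scene bench z -0.0013199272802999484
sock 15 [310.3 190.5] med [ 0.6035 -0.0932  0.068 ] mid [ 0.6036 -0.0928  0.0716] ext [0.009 0.013 0.013] hsv [ 20.  27. 116.]
sock 608 [194.2 235.2] med [0.5966 0.2593 0.0722] mid [0.5963 0.2504 0.072 ] ext [0.012 0.299 0.016] hsv [23. 31. 91.]
sock 18 [256.4 222.5] med [0.5585 0.1096 0.0709] mid [0.5598 0.1081 0.0719] ext [0.008 0.008 0.012] hsv [ 22.   21.5 141.5]
sock 46 [295.  232.9] med [0.4745 0.0475 0.07  ] mid [0.4765 0.0467 0.0695] ext [0.023 0.022 0.011] hsv [ 19.5 141.  160.5]
sock 117 [196.2 256.7] med [0.5258 0.2874 0.0702] mid [0.5296 0.2863 0.069 ] ext [0.034 0.033 0.009] hsv [ 30.   3. 146.]
sock 133 [205.2 275.2] med [0.4623 0.2948 0.0701] mid [0.4627 0.294  0.069 ] ext [0.031 0.031 0.01 ] hsv [ 30.   2. 151.]
sock 5 [258.2 271.8] med [0.413  0.19   0.0645] mid [0.4133 0.1893 0.0645] ext [0.009 0.005 0.001] hsv [ 65. 193. 126.]
sock 156 [216.  296.1] med [0.3945 0.3011 0.0702] mid [0.3961 0.301  0.0685] ext [0.031 0.031 0.009] hsv [ 30.   2. 141.]
lid 9 [310.3 195. ] med [ 0.6035 -0.0935  0.0533] mid [ 0.6052 -0.0954  0.0534] ext
[... 9450 characters left out ...]
725 0.0462 0.0738] ext [0.01  0.01  0.007] hsv [ 19.  92. 178.]
thr 10 [208.1 229.5] med [0.4529 0.2857 0.0717] mid [0.4528 0.289  0.073 ] ext [0.017 0.017 0.006] hsv [ 15.    4.5 163.5]
thr 15 [201.2 246.5] med [0.3965 0.3083 0.0721] mid [0.3934 0.3085 0.0724] ext [0.027 0.014 0.004] hsv [ 15.   4. 173.]
thr 14 [206.3 247.4] med [0.3904 0.2896 0.0726] mid [0.3937 0.2915 0.0739] ext [0.02  0.013 0.008] hsv [ 15.    6.  170.5]
dark 785 [0.4616 0.2811 0.0182] ((0.46211928129196167, 0.289645791053772), (0.06910695880651474, 0.2039620280265808), 83.96488952636719)
gold 5 [273.4 238.2] [0.4316 0.0673 0.035 ] [0.4291 0.0657 0.07  ]
gold 4 [286.5 238.5] [0.4319 0.0203 0.0221] [0.4293 0.0214 0.07  ]
```

The sockets are at about (0.5275,0.286), (0.462,0.294) and (0.3955,0.3005), and the nut at about (0.475,0.046). Next come the hex orientations, and a comparison of the two views.

```bash
cat >> h.py <<'E'
def hexang(xy):
    "flat-normal angle mod 60 deg, from the 6th harmonic of the hull outline; hull centre, strength, min rect"
    h=cv2.convexHull(xy.astype(np.float32))[:,0];M=cv2.moments(h*1000);c=np.array([M['m10'],M['m01']])/M['m00']/1000
    n=np.roll(h,-1,0)-h;L=np.hypot(*n.T);a=np.arctan2(-n[:,0],n[:,1])
    s=(L*np.exp(6j*a)).sum()/L.sum();return np.degrees(np.angle(s))/6%60,abs(s),c.round(4),cv2.minAreaRect((h*1000).astype(np.float32))
E
python3 - <<'E'
from h import *
from bench import r
from scipy.spatial.transform import Rotation as R
for n in("scene","top"):
    c=dict(np.load(n+"0.npz"));P=cloud(c)
    im=cv2.cvtColor(c["image"],cv2.COLOR_RGB2GRAY);F=6
    big=cv2.resize(im,None,fx=F,fy=F,interpolation=cv2.INTER_CUBIC)
    for p in[(.5275,.286),(.4622,.294),(.3955,.3005)]:
        u=px(c,(*p,.072));
        D=np.hypot(P[...,0]-p[0],P[...,1]-p[1])
        m=(D<.024)&(P[...,2]>.060)&(P[...,2]<.08)
        print(n,p,"depth",[np.round(x,3) if not isinstance(x,tuple) else np.round(x[1],1) for x in hexang(P[m][:,:2])],end=" ")
        vv,uu=np.mgrid[:big.shape[0],:big.shape[1]]
        near=np.hypot((uu+.5)/F-.5-u[0],(vv+.5)/F-.5-u[1])<11*(1 if n=="scene" else .6)
        t=cv2.threshold(big[near].reshape(-1,1),0,255,cv2.THRESH_OTSU)[0] if n=="top" else 122
        bl=max(blobs(near&(big>t),50,99999),key=lambda x:x[1])
        v,w=np.nonzero(bl[3]);xy=np.array([ray(c,((a+.5)/F-.5,(b+.5)/F-.5),.072)[:2] for a,b in zip(w,v)])
        print("img",t,[np.round(x,3) if not isinstance(x,tuple) else np.round(x[1],1) for x in hexang(xy)])
    D=np.hypot(P[...,0]-.4752,P[...,1]-.046)
    m=(D<.019)&(P[...,2]>.0595)&(P[...,2]<.069);print("nut",[np.round(x,3) if not isinstance(x,tuple) else np.round(x[1],1) for x in hexang(P[m][:,:2])],m.sum())
    u,v=np.round(px(c,(.4752,.046,.064))).astype(int)
    cv2.imwrite(f"pics/n_{n}.png",cv2.resize(c["image"][v-12:v+12,u-16:u+16,::-1],None,fx=12,fy=12,interpolation=cv2.INTER_CUBIC))
cv2.imwrite("pics/nut.png",np.hstack([cv2.imread("pics/n_scene.png"),cv2.imread("pics/n_top.png")]))
s=r.read_state();print(R.from_quat(s["eef_rot"]).as_matrix().round(3))
E
```

```text
scene (0.5275, 0.286) depth [np.float32(58.81), np.float32(0.717), array([0.529, 0.287]), array([29.5, 36.9])] img 122 [np.float32(58.631), np.float32(0.332), array([0.528, 0.285]), array([50.3, 32.2])]
scene (0.4622, 0.294) depth [np.float32(27.549), np.float32(0.732), array([0.463, 0.294]), array([29.7, 31.5])] img 122 [np.float32(30.928), np.float32(0.699), array([0.465, 0.296]), array([39.9, 30.7])]
scene (0.3955, 0.3005) depth [np.float32(39.213), np.float32(0.641), array([0.396, 0.301]), array([31.1, 31.2])] img 122 [np.float32(34.922), np.float32(0.568), array([0.399, 0.302]), array([37.4, 31.6])]
nut [np.float32(59.541), np.float32(0.63), array([0.476, 0.049]), array([25.8, 20. ])] 49
top (0.5275, 0.286) depth [np.float32(1.07), np.float32(0.681), array([0.526, 0.286]), array([28. , 30.8])] img 108.0 [np.float32(1.648), np.float32(0.571), array([0.528, 0.285]), array([30.8, 32.3])]
top (0.4622, 0.294) depth [np.float32(25.004), np.float32(0.559), array([0.461, 0.293]), array([32.2, 28.9])] img 116.0 [np.float32(26.246), np.float32(0.523), array([0.462, 0.293]), array([31.7, 30.4])]
top (0.3955, 0.3005) depth [np.float32(39.339), np.float32(0.727), array([0.395, 0.3  ]), array([33.1, 28.6])] img 115.0 [np.float32(39.89), np.float32(0.576), array([0.396, 0.3  ]), array([32.9, 29.6])]
nut [np.float32(12.93), np.float32(0.25), array([0.478, 0.046]), array([31. , 27.3])] 35
[[ 0.918  0.396 -0.001]
 [ 0.396 -0.918  0.001]
 [-0.    -0.001 -1.   ]]
```

View pics/nut.png

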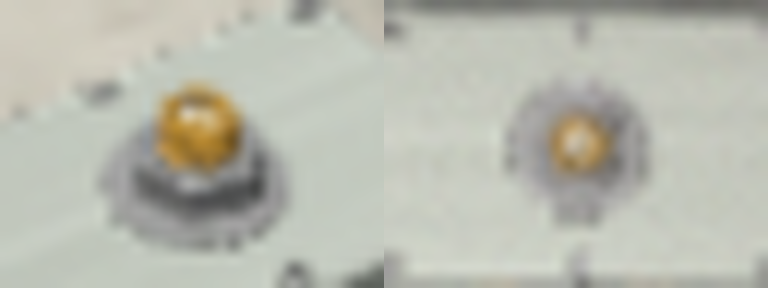

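The thread and nut widths against the washer suggest a thread of about 17 mm, so a 25 mm nut, which would make wrong sockets too small. Socket flats point at about 0° (S1), 26.5° (S2) and 39.4° (S3). S3 is the easiest, so I'll start there and move towards the tray.

```bash
cat > plan.py <<'E'
import sys,numpy as np
from bench import r
from scipy.spatial.transform import Rotation as R
s=r.read_state();C=R.from_quat(s["eef_rot"]);p=np.array(s["ee_pos"])
M=C.as_matrix();a0=np.degrees(np.arctan2(M[1,0],M[0,0]))
print("t",round(s["time"],2),"p",p.round(4),"a",a0.round(1),"tilt",np.degrees(np.arccos(-M[2,2])).round(2),"F",np.round(s["ft_force"],1),"Tz",np.round(s["torque"][2],2),"w",round(s["width"],4),"g",round(s["grip_force"],1),"q",np.round(s["joint_positions"],2))
if len(sys.argv)>4:
    x,y,z,a=map(float,sys.argv[1:5]);t=R.from_euler("z",a,degrees=True)*R.from_euler("x",180,degrees=True)
    print("dp",(C.inv().apply(np.array([x,y,z])-p)/.15).round(3).tolist(),"rot",((C.inv()*t).as_rotvec()/2/np.pi).round(4).tolist())
E
python3 - <<'E'
from h import *
P=cloud(np.load("scene0.npz"))
for nm,(x0,x1,y0,y1) in {"instr":(.53,.64,.1,.42),"fixture":(.42,.62,-.25,-.05)}.items():
    m=(P[...,0]>x0)&(P[...,0]<x1)&(P[...,1]>y0)&(P[...,1]<y1)&(P[...,2]>.11);q=P[m];print(nm,len(q),q.min(0).round(3) if len(q) else 0,q.max(0).round(3) if len(q) else 0)
E
python3 -m pendant '[{"dp":[0.957,-0.763,0],"rotation":[0,0,0],"jaw":1},{"dp":[0.957,-0.763,0],"rotation":[0,0,0],"jaw":1},{"dp":[0.957,-0.763,0],"rotation":[0,0,0],"jaw":1}]'
python3 -m pendant '[{"dp":[0.957,-0.763,0],"rotation":[0,0,0],"jaw":1},{"dp":[0.957,-0.763,0],"rotation":[0,0,0],"jaw":1},{"dp":[0.957,-0.763,0],"rotation":[0,0,0],"jaw":1},{"dp":[0.957,-0.763,0],"rotation":[0,0,0],"jaw":1}]'
python3 plan.py .3955 .3005 .2 9.4
```

```text
instr 4105 [0.555 0.102 0.11 ] [0.64  0.42  0.169]
fixture 1580 [ 0.525 -0.25   0.11 ] [ 0.593 -0.072  0.215]
time: 0.48
ee_pos: [0.3346, -0.41, 0.2222]
eef_rot: [0.979, 0.202, -0.0, -0.0]
ft_force: [1.2, -0.6, 0.1]
width: 0.0871
grip_force: 0.0
time: 0.98
ee_pos: [0.4225, -0.2457, 0.2226]
eef_rot: [0.979, 0.206, 0.0, -0.0]
ft_force: [0.1, -1.0, 0.9]
width: 0.0866
grip_force: 0.0
t 0.97 p [ 0.4225 -0.2457  0.2226] a 23.8 tilt 0.05 F [ 0.1 -1.   0.9] Tz -0.04 w 0.0866 g 0.0 q [ 0.77  0.05 -0.34  1.79  0.02  1.3  -0.74]
dp [1.302, -3.405, 0.153] rot [-0.0001, -0.0001, 0.0399]
```

```bash
python3 -m pendant '[{"dp":[0.326,-0.851,0],"rotation":[0,0,0],"jaw":1},{"dp":[0.326,-0.851,0],"rotation":[0,0,0],"jaw":1},{"dp":[0.326,-0.851,0],"rotation":[0,0,0],"jaw":1}]' >/dev/null
python3 -m pendant '[{"dp":[0.326,-0.851,0],"rotation":[0,0,0],"jaw":1},{"dp":[0.326,-0.851,0],"rotation":[0,0,0],"jaw":1},{"dp":[0.326,-0.851,0],"rotation":[0,0,0],"jaw":1}]' >/dev/null
python3 -m pendant '[{"dp":[0.326,-0.851,0],"rotation":[0,0,0],"jaw":1},{"dp":[0.326,-0.851,0],"rotation":[0,0,0],"jaw":1},{"dp":[0.326,-0.851,0],"rotation":[0,0,0],"jaw":1}]' >/dev/null
python3 -m pendant '[{"dp":[0.326,-0.851,0],"rotation":[0,0,0.02],"jaw":1},{"dp":[0.326,-0.851,0],"rotation":[0,0,0.04],"jaw":1},{"dp":[0.326,-0.851,0],"rotation":[0,0,0.04],"jaw":1},{"dp":[0.326,-0.851,0],"rotation":[0,0,0.04],"jaw":1}]'
python3 plan.py .3955 .3005 .041 9.4
```

```text
time: 2.6
ee_pos: [0.3986, 0.2963, 0.2219]
eef_rot: [0.997, 0.078, -0.001, -0.0]
ft_force: [0.4, -1.0, -0.3]
width: 0.0864
grip_force: 0.0
t 2.6 p [0.3986 0.2963 0.2219] a 9.0 tilt 0.1 F [ 0.4 -1.  -0.3] Tz -0.04 w 0.0864 g 0.0 q [ 0.21  0.15 -1.01  1.75  0.13  1.31 -2.24]
dp [-0.014, -0.03, 1.206] rot [-0.0001, 0.0002, -0.0012]
```

```bash
python3 -m pendant '[{"dp":[-0.014,-0.03,0.4],"rotation":[0,0,-0.001],"jaw":1},{"dp":[-0.014,-0.03,0.75],"rotation":[0,0,-0.001],"jaw":1},{"dp":[-0.014,-0.03,0.75],"rotation":[0,0,-0.001],"jaw":1},{"dp":[-0.014,-0.03,0.75],"rotation":[0,0,-0.001],"jaw":1}]' 50
python3 plan.py .3955 .3005 .043 9.4
```

```text
time: 3.1
ee_pos: [0.3967, 0.2998, 0.1117]
eef_rot: [0.997, 0.08, 0.001, -0.0]
ft_force: [-0.8, 1.0, 0.5]
width: 0.0868
grip_force: 0.0
t 3.1 p [0.3967 0.2998 0.1117] a 9.2 tilt 0.09 F [-0.8  1.   0.5] Tz -0.03 w 0.0868 g 0.0 q [ 0.14  0.28 -0.98  1.89  0.26  1.1  -2.35]
dp [-0.008, -0.006, 0.458] rot [-0.0, -0.0002, -0.0006]
```

```bash
python3 -m pendant '[{"dp":[0,0,0.2],"rotation":[0,0,0],"jaw":1},{"dp":[0,0,0.44],"rotation":[0,0,0],"jaw":1},{"dp":[0,0,0.44],"rotation":[0,0,0],"jaw":1}]' 50
python3 plan.py .3955 .3005 .043 9.4
```

```text
time: 3.48
ee_pos: [0.3956, 0.2995, 0.0444]
eef_rot: [0.997, 0.08, -0.0, 0.0]
ft_force: [0.3, 0.0, 0.3]
width: 0.087
grip_force: 0.0
t 3.48 p [0.3956 0.2995 0.0444] a 9.2 tilt 0.06 F [0.3 0.  0.3] Tz -0.0 w 0.087 g 0.0 q [ 0.07  0.39 -0.93  1.95  0.37  0.99 -2.44]
dp [0.0, -0.007, 0.009] rot [0.0001, 0.0001, -0.0005]
```

```bash
python3 -m pendant '[{"dp":[0,0,0],"rotation":[0,0,0],"jaw":0},{"dp":[0,0,0],"rotation":[0,0,0],"jaw":0},{"dp":[0,0,0],"rotation":[0,0,0],"jaw":0},{"dp":[0,0,0],"rotation":[0,0,0],"jaw":0},{"dp":[0,0,0],"rotation":[0,0,0],"jaw":0},{"dp":[0,0,0],"rotation":[0,0,0],"jaw":0}]' 50
python3 plan.py
```

```text
time: 4.22
ee_pos: [0.3952, 0.3002, 0.044]
eef_rot: [0.997, 0.081, -0.0, 0.0]
ft_force: [1.0, 0.6, -0.1]
width: 0.035
grip_force: 0.0
t 4.22 p [0.3952 0.3002 0.044 ] a 9.3 tilt 0.01 F [ 1.   0.6 -0.1] Tz 0.01 w 0.035 g 0.0 q [ 0.07  0.39 -0.93  1.95  0.37  0.99 -2.44]
```

```bash
python3 -m pendant '[{"dp":[0,0,0],"rotation":[0,0,0],"jaw":0},{"dp":[0,0,0],"rotation":[0,0,0],"jaw":0},{"dp":[0,0,0],"rotation":[0,0,0],"jaw":0}]' 50
python3 plan.py; python3 -m pendant '[{"dp":[0,0,-0.3],"rotation":[0,0,0],"jaw":0},{"dp":[0,0,-0.6],"rotation":[0,0,0],"jaw":0},{"dp":[0,0,-0.9],"rotation":[0,0,0],"jaw":0},{"dp":[0,0,-0.9],"rotation":[0,0,0],"jaw":0},{"dp":[0,0,-0.9],"rotation":[0,0,0],"jaw":0}]'
python3 plan.py .4752 .046 .15 30
```

```text
time: 4.6
ee_pos: [0.3952, 0.3002, 0.044]
eef_rot: [0.997, 0.081, -0.0, 0.0]
ft_force: [-0.5, -0.3, 0.3]
width: 0.0298
grip_force: 49.8
t 4.6 p [0.3952 0.3002 0.044 ] a 9.3 tilt 0.01 F [-0.5 -0.3  0.3] Tz 0.03 w 0.0298 g 49.8 q [ 0.07  0.39 -0.93  1.95  0.37  0.99 -2.44]
time: 5.22
ee_pos: [0.395, 0.2997, 0.178]
eef_rot: [0.997, 0.081, -0.0, 0.0]
ft_force: [0.1, -0.7, -3.6]
width: 0.0297
grip_force: 49.8
t 5.22 p [0.395  0.2997 0.178 ] a 9.3 tilt 0.07 F [ 0.1 -0.7 -3.6] Tz 0.02 w 0.0297 g 49.8 q [ 0.2   0.2  -1.02  1.81  0.18  1.23 -2.29]
dp [0.256, 1.755, 0.188] rot [0.0001, 0.0002, -0.0576]
```

Socket S3 is gripped on its flats (29.8 mm). On the way I'll check the nut's yaw from the depth points on its sides.

```bash
python3 -m pendant '[{"dp":[0.15,0.35,0],"rotation":[0,0,-0.02],"jaw":0},{"dp":[0.15,0.7,0],"rotation":[0,0,-0.05],"jaw":0},{"dp":[0.15,0.9,0],"rotation":[0,0,-0.0576],"jaw":0},{"dp":[0.15,0.9,0],"rotation":[0,0,-0.0576],"jaw":0}]' >/dev/null
python3 plan.py .4752 .046 .15 30
python3 - <<'E'
from h import *
P=cloud(np.load("scene0.npz"));c=np.array([.4757,.0465])
d=P[...,:2]-c;rr=np.hypot(d[...,0],d[...,1]);
m=(rr<.018)&(P[...,2]>.0575)&(P[...,2]<.068)
for v,u in zip(*np.nonzero(m)): print(u,v,"z%.1f r%.1f az%.0f"%(P[v,u,2]*1e3,rr[v,u]*1e3,np.degrees(np.arctan2(d[v,u,1],d[v,u,0]))%360),c and 0 if 0 else int(np.load("scene0.npz")["image"][v,u].mean()),end=" | ")
E
```

```text
t 5.72 p [0.4391 0.1669 0.1772] a 29.7 tilt 0.19 F [-1.3  0.6 -1.9] Tz -0.01 w 0.0296 g 49.8 q [ 0.5   0.11 -0.99  1.87  0.1   1.21 -1.58]
dp [-0.19, 0.819, 0.182] rot [0.0, 0.0005, -0.0007]
290 232 z62.4 r16.3 az17 179 | 291 232 z64.6 r12.9 az19 159 | 290 233 z63.6 r13.7 az35 152 | 291 233 z63.7 r11.4 az30 144 | 299 233 z64.2 r10.7 az263 140 | 290 234 z65.1 r12.8 az59 153 | 291 234 z65.0 r10.3 az59 145 | 292 234 z64.0 r7.9 az50 140 | 294 234 z67.6 r4.5 az104 103 | 298 234 z63.6 r7.2 az249 91 | 299 234 z65.3 r9.5 az235 139 | 290 235 z63.8 r13.1 az69 148 | 291 235 z63.2 r10.5 az68 149 | 292 235 z61.3 r7.8 az55 128 | 293 235 z65.7 r7.3 az98 133 | 294 235 z65.2 r5.2 az111 117 | 295 235 z66.7 r6.0 az141 99 | 296 235 z65.9 r5.4 az167 106 | 297 235 z65.7 r6.4 az190 100 | 298 235 z64.0 r7.5 az216 121 | 299 235 z61.7 r9.6 az237 142 | 290 236 z62.2 r13.6 az77 118 | 291 236 z64.6 r12.8 az92 117 | 292 236 z63.4 r9.9 az94 131 | 293 236 z64.1 r8.7 az108 132 | 294 236 z64.4 r7.7 az124 144 | 295 236 z62.8 r5.2 az142 132 | 296 236 z66.7 r9.8 az157 120 | 297 236 z63.4 r7.3 az184 137 | 298 236 z64.1 r9.5 az193 136 | 299 236 z64.1 r11.4 az202 135 | 290 237 z58.0 r13.2 az73 119 | 291 237 z58.8 r11.2 az80 95 | 292 237 z61.4 r10.8 az100 99 | 293 237 z62.1 r9.9 az113 118 | 294 237 z61.9 r8.5 az126 160 | 295 237 z62.5 r8.7 az143 154 | 296 237 z62.2 r8.5 az160 132 | 297 237 z63.7 r10.9 az170 103 | 298 237 z63.3 r11.7 az182 93 | 299 237 z62.0 r12.2 az197 85 | 292 238 z58.2 r10.9 az101 102 | 293 238 z58.3 r9.3 az112 96 | 294 238 z61.2 r11.3 az131 98 | 295 238 z62.1 r11.9 az144 87 | 296 238 z59.3 r8.9 az160 83 | 297 238 z61.1 r11.5 az169 77 | 298 238 z59.9 r11.6 az183 79 | 299 238 z57.7 r11.6 az202 89 | 292 239 z57.5 r13.1 az110 133 | 293 239 z57.8 r12.0 az120 116 | 294 239 z58.7 r12.2 az133 103 | 295 239 z60.1 r13.4 az144 94 |
```

Side shading suggests a nut corner facing the camera, so flats near 57° mod 60 and tool yaw a≈27°. I'll go above the nut and check the held socket's axis against the nut in the same camera.

```bash
python3 -m pendant '[{"dp":[-0.1,0.4,0.1],"rotation":[0,0,0.008],"jaw":0},{"dp":[-0.19,0.819,0.18],"rotation":[0,0,0.008],"jaw":0},{"dp":[-0.19,0.819,0.18],"rotation":[0,0,0.008],"jaw":0},{"dp":[-0.19,0.819,0.18],"rotation":[0,0,0.008],"jaw":0},{"dp":[-0.19,0.819,0.18],"rotation":[0,0,0.008],"jaw":0}]' >/dev/null
python3 plan.py .4752 .046 .13 27
cat > held.py <<'E'
from h import *
from bench import r,camera
from scipy.optimize import least_squares
import sys
c=camera("scene");P=cloud(c);p=np.array(r.read_state()["ee_pos"]);mz=p[2]-.036
D=np.hypot(P[...,0]-p[0],P[...,1]-p[1]);m=(D<.03)&(P[...,2]>mz+.002)&(P[...,2]<mz+.024)
q=P[m][:,:2];f=least_squares(lambda x:np.hypot(*(q-x).T)-.018,p[:2],loss="soft_l1",f_scale=.002)
b=P[(D<.03)&(P[...,2]>mz-.01)&(P[...,2]<p[2])][:,2]
print("tcp",p.round(4),"n",len(q),"socket axis",f.x.round(4),"off",(f.x-p[:2]).round(4),"lowest",np.percentile(b,[1,5]).round(4),"expected mouth",mz.round(4))
im=cv2.cvtColor(c["image"],cv2.COLOR_RGB2BGR);u,v=px(c,(p[0],p[1],mz)).astype(int)
cv2.imwrite(sys.argv[1],cv2.resize(im[v-45:v+45,u-60:u+60],None,fx=6,fy=6,interpolation=cv2.INTER_CUBIC))
E
python3 held.py pics/held1.png
```

```text
t 6.35 p [0.4756 0.0519 0.1519] a 27.3 tilt 0.03 F [-0.4  0.3 -2.2] Tz 0.0 w 0.0296 g 49.8 q [ 0.64  0.15 -0.89  1.89  0.12  1.16 -1.39]
dp [-0.02, 0.034, 0.146] rot [-0.0001, -0.0, 0.0007]
tcp [0.4756 0.0517 0.152 ] n 108 socket axis [0.4777 0.0531] off [0.002  0.0014] lowest [0.115 0.117] expected mouth 0.116
```

View pics/held1.png

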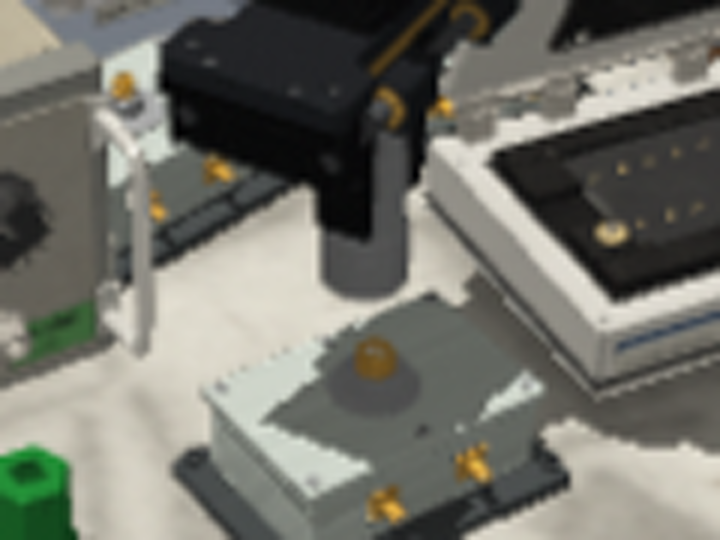

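The held socket hangs upright above and slightly behind the nut. The camera axis check gives a TCP target of (0.4747,0.046). Descending now.

```bash
python3 -m pendant '[{"dp":[-0.023,0.034,0.1],"rotation":[0,0,0],"jaw":0},{"dp":[-0.023,0.034,0.24],"rotation":[0,0,0],"jaw":0},{"dp":[-0.023,0.034,0.24],"rotation":[0,0,0],"jaw":0},{"dp":[-0.023,0.034,0.24],"rotation":[0,0,0],"jaw":0}]' >/dev/null
python3 plan.py .4747 .046 .103 27
```

```text
t 6.9 p [0.4753 0.0441 0.1163] a 27.1 tilt 0.01 F [-0.3 -0.3 -2. ] Tz -0.07 w 0.0296 g 49.8 q [ 0.63  0.19 -0.88  1.93  0.17  1.09 -1.41]
dp [0.002, -0.013, 0.089] rot [-0.0, -0.0, 0.0004]
```

```bash
python3 -m pendant '[{"dp":[0.002,-0.013,0.0],"rotation":[0,0,0],"jaw":0},{"dp":[0.002,-0.013,0.04],"rotation":[0,0,0],"jaw":0},{"dp":[0.002,-0.013,0.07],"rotation":[0,0,0],"jaw":0},{"dp":[0.002,-0.013,0.09],"rotation":[0,0,0],"jaw":0},{"dp":[0.002,-0.013,0.09],"rotation":[0,0,0],"jaw":0}]' >/dev/null
python3 plan.py .4747 .046 .0915 27
python3 -m pendant '[{"dp":[0,0,0.015],"rotation":[0,0,0],"jaw":0},{"dp":[0,0,0.03],"rotation":[0,0,0],"jaw":0},{"dp":[0,0,0.03],"rotation":[0,0,0],"jaw":0}]' >/dev/null
python3 plan.py .4747 .046 .0915 27
```

```text
t 7.53 p [0.4744 0.0457 0.1022] a 27.1 tilt 0.03 F [-0.2  0.8 -2. ] Tz -0.07 w 0.0294 g 49.8 q [ 0.62  0.21 -0.87  1.95  0.19  1.06 -1.43]
dp [0.003, -0.001, 0.072] rot [-0.0001, 0.0001, 0.0003]
t 7.9 p [0.4748 0.0456 0.098 ] a 27.1 tilt 0.02 F [ 0.5 -0.3 -2.5] Tz 0.05 w 0.0298 g 49.8 q [ 0.61  0.22 -0.87  1.95  0.19  1.05 -1.44]
dp [0.001, -0.003, 0.043] rot [0.0, -0.0, 0.0003]
```

```bash
python3 -m pendant '[{"dp":[0,0,0.01],"rotation":[0,0,0],"jaw":0},{"dp":[0,0,0.02],"rotation":[0,0,0],"jaw":0},{"dp":[0,0,0.02],"rotation":[0,0,0],"jaw":0}]' >/dev/null
python3 plan.py
python3 -m pendant '[{"dp":[0,0,0.01],"rotation":[0,0,0],"jaw":0},{"dp":[0,0,0.015],"rotation":[0,0,0],"jaw":0},{"dp":[0,0,0.015],"rotation":[0,0,0],"jaw":0}]' >/dev/null
python3 plan.py .4747 .046 .0915 27
```

```text
t 8.28 p [0.4752 0.0452 0.0952] a 27.1 tilt 0.09 F [ 4.5 -3.8 -1.2] Tz 0.0 w 0.0298 g 49.8 q [ 0.61  0.22 -0.87  1.96  0.2   1.05 -1.44]
t 8.65 p [0.4754 0.0451 0.0931] a 27.1 tilt 0.11 F [ 3.9 -4.5 -0.2] Tz -0.09 w 0.0297 g 49.8 q [ 0.61  0.23 -0.87  1.96  0.2   1.04 -1.45]
dp [-0.001, -0.008, 0.011] rot [0.0002, -0.0002, 0.0002]
```

```bash
python3 -m pendant '[{"dp":[0.002,0.005,0.008],"rotation":[0,0,0],"jaw":0},{"dp":[0.002,0.005,0.016],"rotation":[0,0,0],"jaw":0},{"dp":[0.002,0.005,0.016],"rotation":[0,0,0],"jaw":0},{"dp":[0.002,0.005,0.016],"rotation":[0,0,0],"jaw":0}]' >/dev/null
python3 plan.py
python3 -m pendant '[{"dp":[0,0,0.01],"rotation":[0,0,0],"jaw":0},{"dp":[0,0,0.01],"rotation":[0,0,0],"jaw":0}]' >/dev/null
python3 plan.py
```

```text
t 9.15 p [0.4758 0.045  0.0913] a 27.1 tilt 0.07 F [-0.4 -4.4 12.4] Tz -0.05 w 0.0296 g 49.8 q [ 0.61  0.23 -0.87  1.96  0.21  1.04 -1.45]
t 9.4 p [0.476  0.0449 0.0911] a 27.1 tilt 0.13 F [-7.3 -6.4 31.4] Tz -0.03 w 0.0299 g 49.9 q [ 0.61  0.23 -0.87  1.96  0.21  1.04 -1.45]
```

It bottomed at the expected height (0.0912). I'll ease the push, then turn clockwise while watching the moment.

```bash
python3 -m pendant '[{"dp":[0,0,-0.006],"rotation":[0,0,0],"jaw":0},{"dp":[0,0,-0.006],"rotation":[0,0,0.014],"jaw":0},{"dp":[0,0,-0.006],"rotation":[0,0,0.028],"jaw":0},{"dp":[0,0,-0.006],"rotation":[0,0,0.028],"jaw":0}]' >/dev/null
python3 plan.py
python3 -m pendant '[{"dp":[0,0,0],"rotation":[0,0,0.014],"jaw":0},{"dp":[0,0,0],"rotation":[0,0,0.028],"jaw":0},{"dp":[0,0,0],"rotation":[0,0,0.028],"jaw":0}]' >/dev/null
python3 plan.py
python3 -m pendant '[{"dp":[0,0,0],"rotation":[0,0,0.014],"jaw":0},{"dp":[0,0,0],"rotation":[0,0,0.028],"jaw":0},{"dp":[0,0,0],"rotation":[0,0,0.028],"jaw":0}]' >/dev/null
python3 plan.py
```

```text
t 9.9 p [0.4761 0.0451 0.0912] a 17.0 tilt 0.11 F [-2.8 -4.2 17. ] Tz -0.15 w 0.0296 g 49.9 q [ 0.58  0.23 -0.84  1.96  0.2   1.04 -1.62]
t 10.28 p [0.4759 0.0452 0.0912] a 6.9 tilt 0.09 F [-3.7 -3.5 18.6] Tz -0.03 w 0.0298 g 49.9 q [ 0.56  0.22 -0.82  1.96  0.19  1.04 -1.79]
t 10.65 p [0.4759 0.0455 0.0912] a -3.2 tilt 0.08 F [-2.7 -2.7 17.4] Tz -0.03 w 0.0295 g 49.9 q [ 0.54  0.22 -0.79  1.96  0.18  1.04 -1.96]
```

```bash
for i in 1 ; do python3 -m pendant '[{"dp":[0,0,0],"rotation":[0,0,0.014],"jaw":0},{"dp":[0,0,0],"rotation":[0,0,0.028],"jaw":0},{"dp":[0,0,0],"rotation":[0,0,0.028],"jaw":0}]' >/dev/null
python3 plan.py; done
python3 -m pendant '[{"dp":[0,0,0],"rotation":[0,0,0.014],"jaw":0},{"dp":[0,0,0],"rotation":[0,0,0.022],"jaw":0},{"dp":[0,0,0],"rotation":[0,0,0.022],"jaw":0}]' >/dev/null
python3 plan.py
```

```text
t 11.03 p [0.4759 0.0457 0.0912] a -13.2 tilt 0.08 F [-3.7 -2.1 17.9] Tz -0.03 w 0.0297 g 49.9 q [ 0.52  0.21 -0.77  1.96  0.17  1.03 -2.13]
t 11.4 p [0.4759 0.0459 0.0912] a -21.1 tilt 0.09 F [-2.9 -2.6 16.9] Tz 0.36 w 0.0299 g 50.0 q [ 0.51  0.21 -0.75  1.96  0.17  1.03 -2.26]
```

```bash
python3 -m pendant '[{"dp":[0,0,0],"rotation":[0,0,0.01],"jaw":0},{"dp":[0,0,0],"rotation":[0,0,0.01],"jaw":0}]' >/dev/null
python3 plan.py
python3 -m pendant '[{"dp":[0,0,0],"rotation":[0,0,0.01],"jaw":0},{"dp":[0,0,0],"rotation":[0,0,0.01],"jaw":0}]' >/dev/null
python3 plan.py
```

```text
t 11.65 p [0.4759 0.046  0.0912] a -24.7 tilt 0.09 F [-2.7 -1.4 16.1] Tz 0.41 w 0.0298 g 50.0 q [ 0.5   0.21 -0.75  1.96  0.16  1.03 -2.32]
t 11.9 p [0.476  0.046  0.0912] a -28.2 tilt 0.11 F [-2.4 -1.9 16.3] Tz 0.82 w 0.0295 g 50.3 q [ 0.49  0.21 -0.74  1.96  0.16  1.03 -2.38]
```

```bash
python3 -m pendant '[{"dp":[0,0,0],"rotation":[0,0,0.014],"jaw":0},{"dp":[0,0,0],"rotation":[0,0,0.014],"jaw":0},{"dp":[0,0,0],"rotation":[0,0,0.014],"jaw":0}]' 60 >/dev/null
python3 plan.py
python3 held.py pics/held2.png
```

```text
t 12.28 p [0.476  0.046  0.0912] a -33.3 tilt 0.1 F [-3.4 -2.4 16.3] Tz 0.4 w 0.0297 g 60.0 q [ 0.48  0.2  -0.73  1.96  0.16  1.03 -2.47]
tcp [0.476  0.046  0.0912] n 101 socket axis [0.4782 0.0458] off [ 0.0022 -0.0002] lowest [0.0505 0.0515] expected mouth 0.0552
```

View pics/held2.png

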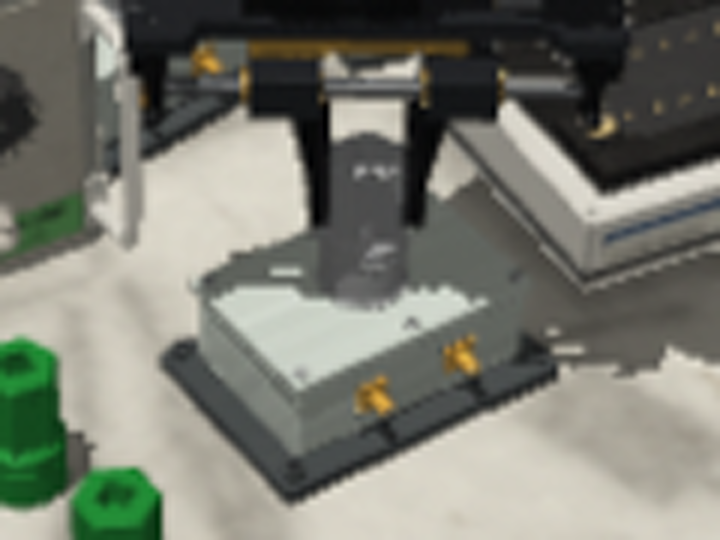

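The picture shows the socket fully down, but the gripper body is beside the instrument handle at crop (130,100), which explains the late moment. The socket turned 60° with the jaw width unchanged and no moment before that, so it spins: too large. I'll turn back, lift it off and return it.

```bash
python3 -m pendant '[{"dp":[0,0,-0.01],"rotation":[0,0,-0.028],"jaw":0},{"dp":[0,0,-0.01],"rotation":[0,0,-0.056],"jaw":0},{"dp":[0,0,-0.01],"rotation":[0,0,-0.084],"jaw":0},{"dp":[0,0,-0.01],"rotation":[0,0,-0.112],"jaw":0},{"dp":[0,0,-0.01],"rotation":[0,0,-0.1185],"jaw":0},{"dp":[0,0,-0.01],"rotation":[0,0,-0.1185],"jaw":0}]' >/dev/null
python3 plan.py
python3 -m pendant '[{"dp":[0,0,-0.15],"rotation":[0,0,0],"jaw":0},{"dp":[0,0,-0.4],"rotation":[0,0,0],"jaw":0},{"dp":[0,0,-0.55],"rotation":[0,0,0],"jaw":0},{"dp":[0,0,-0.55],"rotation":[0,0,0],"jaw":0}]' >/dev/null
python3 plan.py .3955 .3002 .17 9.3
```

```text
t 13.07 p [0.4755 0.0451 0.0913] a 9.3 tilt 0.04 F [ 5.2 -2.  -0.9] Tz -0.05 w 0.0293 g 59.9 q [ 0.57  0.22 -0.82  1.96  0.19  1.04 -1.75]
t 13.57 p [0.4753 0.0459 0.1744] a 9.3 tilt 0.07 F [-0.1 -0.2 -2.5] Tz -0.07 w 0.0296 g 60.0 q [ 0.61  0.11 -0.84  1.87  0.09  1.2  -1.66]
dp [-0.252, -1.759, 0.029] rot [0.0, -0.0002, -0.0]
```

```bash
python3 -m pendant '[{"dp":[-0.06,-0.4,0],"rotation":[0,0,0],"jaw":0},{"dp":[-0.126,-0.8,0],"rotation":[0,0,0],"jaw":0},{"dp":[-0.126,-0.88,0],"rotation":[0,0,0],"jaw":0},{"dp":[-0.126,-0.88,0],"rotation":[0,0,0],"jaw":0}]' >/dev/null
python3 -m pendant '[{"dp":[-0.06,-0.4,0],"rotation":[0,0,0],"jaw":0},{"dp":[-0.126,-0.8,0],"rotation":[0,0,0],"jaw":0},{"dp":[-0.126,-0.88,0],"rotation":[0,0,0],"jaw":0},{"dp":[-0.126,-0.88,0],"rotation":[0,0,0],"jaw":0},{"dp":[-0.126,-0.88,0],"rotation":[0,0,0],"jaw":0}]' >/dev/null
python3 plan.py .3955 .3002 .062 9.3
```

```text
t 14.7 p [0.3963 0.2974 0.1732] a 9.1 tilt 0.08 F [-0.3  0.7 -2.4] Tz 0.05 w 0.0295 g 60.0 q [ 0.22  0.21 -1.04  1.82  0.19  1.22 -2.29]
dp [-0.002, -0.02, 0.741] rot [0.0002, 0.0001, -0.0005]
```

```bash
python3 -m pendant '[{"dp":[-0.002,-0.015,0.3],"rotation":[0,0,0],"jaw":0},{"dp":[-0.002,-0.015,0.6],"rotation":[0,0,0],"jaw":0},{"dp":[-0.002,-0.015,0.74],"rotation":[0,0,0],"jaw":0},{"dp":[-0.002,-0.015,0.74],"rotation":[0,0,0],"jaw":0},{"dp":[-0.002,-0.015,0.74],"rotation":[0,0,0],"jaw":0}]' >/dev/null
python3 plan.py .3952 .3002 .045 9.3
```

```text
t 15.32 p [0.3956 0.3023 0.0643] a 9.3 tilt 0.12 F [-0.  -0.6 -1.8] Tz -0.03 w 0.0292 g 60.0 q [ 0.11  0.37 -0.98  1.93  0.36  1.03 -2.43]
dp [-0.005, 0.013, 0.129] rot [-0.0001, -0.0003, -0.0001]
```

```bash
python3 -m pendant '[{"dp":[-0.003,0.01,0],"rotation":[0,0,0],"jaw":0},{"dp":[-0.003,0.012,0.06],"rotation":[0,0,0],"jaw":0},{"dp":[-0.003,0.012,0.12],"rotation":[0,0,0],"jaw":0},{"dp":[-0.003,0.012,0.128],"rotation":[0,0,0],"jaw":0},{"dp":[-0.003,0.012,0.128],"rotation":[0,0,0],"jaw":0}]' >/dev/null
python3 plan.py
python3 -m pendant '[{"dp":[0,0,0],"rotation":[0,0,0],"jaw":1},{"dp":[0,0,0],"rotation":[0,0,0],"jaw":1},{"dp":[0,0,0],"rotation":[0,0,0],"jaw":1},{"dp":[0,0,0],"rotation":[0,0,0],"jaw":1}]' >/dev/null
python3 plan.py
```

```text
t 15.95 p [0.3947 0.2998 0.0438] a 9.3 tilt 0.06 F [-1.2 -4.3  9.1] Tz 0.01 w 0.0294 g 60.0 q [ 0.1   0.4  -0.96  1.95  0.39  0.99 -2.45]
t 16.45 p [0.3943 0.3    0.0435] a 9.3 tilt 0.0 F [-0.5  0.1  0.1] Tz 0.02 w 0.0615 g 0.0 q [ 0.1   0.4  -0.96  1.95  0.39  0.99 -2.45]
```

S3 is back in its pocket. J7 is near its limit here, so I'll rise, turn the tool half round and go to S2.

```bash
python3 -m pendant '[{"dp":[0,0,-0.25],"rotation":[0,0,0],"jaw":1},{"dp":[0,0,-0.5],"rotation":[0,0,0],"jaw":1},{"dp":[0,0,-0.8],"rotation":[0,0,0],"jaw":1},{"dp":[0,0,-0.8],"rotation":[0,0,-0.028],"jaw":1},{"dp":[0,0,-0.8],"rotation":[0,0,-0.056],"jaw":1},{"dp":[0,0,-0.8],"rotation":[0,0,-0.084],"jaw":1},{"dp":[0,0,-0.8],"rotation":[0,0,-0.112],"jaw":1},{"dp":[0,0,-0.8],"rotation":[0,0,-0.14],"jaw":1}]' >/dev/null
python3 -m pendant '[{"dp":[0,0,0],"rotation":[0,0,-0.028],"jaw":1},{"dp":[0,0,0],"rotation":[0,0,-0.056],"jaw":1},{"dp":[0,0,0],"rotation":[0,0,-0.084],"jaw":1},{"dp":[0,0,0],"rotation":[0,0,-0.112],"jaw":1},{"dp":[0,0,0],"rotation":[0,0,-0.14],"jaw":1},{"dp":[0,0,0],"rotation":[0,0,-0.168],"jaw":1},{"dp":[0,0,0],"rotation":[0,0,-0.196],"jaw":1},{"dp":[0,0,0],"rotation":[0,0,-0.224],"jaw":1}]' >/dev/null
python3 plan.py .4618 .2935 .09 176.5
python3 - <<'E'
from h import *
from bench import camera
c=camera("top");P=cloud(c)
for p in[(.5275,.286),(.4622,.294),(.3955,.3005)]:
    D=np.hypot(P[...,0]-p[0],P[...,1]-p[1]);m=(D<.024)&(P[...,2]>.060)&(P[...,2]<.085);q=P[m];
    if len(q)>20: print(p,hexang(q[:,:2])[:3],np.median(q[:,2]))
E
```

```text
t 18.45 p [0.3944 0.2999 0.1635] a 140.7 tilt 0.0 F [-0.6 -0.2  0.1] Tz -0.03 w 0.0869 g 0.0 q [ 0.46  0.44 -1.43  1.82  0.45  1.28 -0.21]
dp [-0.375, 0.252, 0.49] rot [-0.0, -0.0, -0.0995]
(0.5275, 0.286) (np.float32(1.7534181), np.float32(0.68310255), array([0.5261, 0.2857])) 0.07079853400347424
(0.4622, 0.294) (np.float32(28.155678), np.float32(0.5003726), array([0.4607, 0.2935])) 0.07050577194676877
```

```bash
python3 -m pendant '[{"dp":[-0.375,0.252,0],"rotation":[0,0,0],"jaw":1},{"dp":[-0.375,0.252,0],"rotation":[0,0,0],"jaw":1},{"dp":[-0.375,0.252,0],"rotation":[0,0,0],"jaw":1}]' >/dev/null
python3 plan.py .4618 .2935 .09 176.5
```

```text
t 18.88 p [0.4617 0.2934 0.1634] a 140.2 tilt 0.06 F [-0.3  0.7  0.3] Tz -0.03 w 0.0871 g 0.0 q [ 0.38  0.53 -1.31  1.7   0.53  1.33 -0.16]
dp [-0.001, 0.001, 0.489] rot [0.0, -0.0002, -0.1008]
```

```bash
python3 -m pendant '[{"dp":[0,0,0.1],"rotation":[0,0,0.03],"jaw":0.65},{"dp":[0,0,0.3],"rotation":[0,0,0.06],"jaw":0.65},{"dp":[0,0,0.489],"rotation":[0,0,0.065],"jaw":0.65},{"dp":[0,0,0.489],"rotation":[0,0,0.065],"jaw":0.65},{"dp":[0,0,0.489],"rotation":[0,0,0.065],"jaw":0.65}]' >/dev/null
python3 plan.py .4618 .2935 .044 116.8
```

```text
t 19.5 p [0.4616 0.2939 0.0915] a 117.0 tilt 0.07 F [-0.1  0.   0.5] Tz -0.02 w 0.0572 g 0.0 q [ 0.28  0.55 -1.16  1.78  0.55  1.18 -0.58]
dp [-0.003, -0.001, 0.317] rot [0.0002, -0.0, 0.0006]
```

```bash
python3 -m pendant '[{"dp":[-0.002,0,0.15],"rotation":[0,0,0],"jaw":0.65},{"dp":[-0.002,0,0.314],"rotation":[0,0,0],"jaw":0.65},{"dp":[-0.002,0,0.314],"rotation":[0,0,0],"jaw":0.65},{"dp":[-0.002,0,0.314],"rotation":[0,0,0],"jaw":0},{"dp":[-0.002,0,0.314],"rotation":[0,0,0],"jaw":0},{"dp":[-0.002,0,0.314],"rotation":[0,0,0],"jaw":0},{"dp":[-0.002,0,0.314],"rotation":[0,0,0],"jaw":0},{"dp":[-0.002,0,0.314],"rotation":[0,0,0],"jaw":0}]' 55 >/dev/null
python3 plan.py
python3 -m pendant '[{"dp":[0,0,0],"rotation":[0,0,0],"jaw":0},{"dp":[0,0,0],"rotation":[0,0,0],"jaw":0}]'  >/dev/null
python3 plan.py
```

```text
t 20.5 p [0.4624 0.2931 0.0436] a 116.9 tilt 0.05 F [ 0.4 -0.3  5. ] Tz -0.04 w 0.0293 g 54.8 q [ 0.23  0.61 -1.1   1.82  0.61  1.11 -0.62]
t 20.75 p [0.4624 0.2931 0.0436] a 116.9 tilt 0.06 F [ 1.7 -0.   6.1] Tz 0.01 w 0.0295 g 54.8 q [ 0.23  0.61 -1.1   1.81  0.61  1.11 -0.62]
```

```bash
python3 -m pendant '[{"dp":[0,0,-0.3],"rotation":[0,0,0],"jaw":0},{"dp":[0,0,-0.6],"rotation":[0,0,0],"jaw":0},{"dp":[0,0,-0.85],"rotation":[0,0,0],"jaw":0},{"dp":[0,0,-0.85],"rotation":[0,0,0.02],"jaw":0},{"dp":[0,0,-0.85],"rotation":[0,0,0.05],"jaw":0},{"dp":[0,0,-0.85],"rotation":[0,0,0.083],"jaw":0},{"dp":[0,0,-0.85],"rotation":[0,0,0.083],"jaw":0}]' >/dev/null
python3 plan.py .4757 .0455 .15 87
```

```text
t 21.62 p [0.4615 0.2925 0.1701] a 87.1 tilt 0.08 F [-0.2 -0.3 -3.4] Tz -0.01 w 0.0294 g 54.8 q [ 0.27  0.41 -1.13  1.7   0.38  1.28 -0.98]
dp [-1.64, 0.179, 0.136] rot [-0.0001, 0.0002, 0.0002]
```

```bash
python3 -m pendant '[{"dp":[-0.4,0.09,0],"rotation":[0,0,0],"jaw":0},{"dp":[-0.82,0.09,0],"rotation":[0,0,0],"jaw":0},{"dp":[-0.82,0.09,0],"rotation":[0,0,0],"jaw":0}]' >/dev/null
python3 -m pendant '[{"dp":[-0.4,0.09,0],"rotation":[0,0,0],"jaw":0},{"dp":[-0.8,0.09,0],"rotation":[0,0,0],"jaw":0},{"dp":[-0.82,0.09,0.1],"rotation":[0,0,0],"jaw":0},{"dp":[-0.82,0.09,0.14],"rotation":[0,0,0],"jaw":0},{"dp":[-0.82,0.09,0.14],"rotation":[0,0,0],"jaw":0},{"dp":[-0.82,0.09,0.14],"rotation":[0,0,0],"jaw":0}]' >/dev/null
python3 plan.py .4757 .0455 .115 87; python3 held.py pics/held3.png; python3 plan.py .4757 .0455 .115 87
```

```text
t 22.75 p [0.4764 0.0476 0.15  ] a 87.3 tilt 0.03 F [-0.  -0.6 -3.5] Tz -0.01 w 0.0297 g 54.8 q [ 0.88  0.22 -1.16  1.88  0.22  1.17 -0.41]
dp [-0.015, -0.004, 0.233] rot [0.0, -0.0001, 0.0008]
tcp [0.4765 0.0473 0.15  ] n 111 socket axis [0.4777 0.0481] off [0.0012 0.0008] lowest [0.1142 0.1164] expected mouth 0.114
t 22.8 p [0.4765 0.0473 0.15  ] a 87.2 tilt 0.04 F [-0.9 -0.4 -3.4] Tz -0.02 w 0.0297 g 54.8 q [ 0.88  0.22 -1.16  1.88  0.22  1.17 -0.41]
dp [-0.012, -0.005, 0.233] rot [0.0001, -0.0001, 0.0006]
```

```bash
python3 -m pendant '[{"dp":[-0.009,-0.008,0.1],"rotation":[0,0,0],"jaw":0},{"dp":[-0.009,-0.008,0.2],"rotation":[0,0,0],"jaw":0},{"dp":[-0.009,-0.008,0.23],"rotation":[0,0,0],"jaw":0},{"dp":[-0.009,-0.008,0.23],"rotation":[0,0,0],"jaw":0}]' >/dev/null
python3 plan.py .4753 .046 .1035 87
python3 -m pendant '[{"dp":[0,0,0.03],"rotation":[0,0,0],"jaw":0},{"dp":[0,0,0.06],"rotation":[0,0,0],"jaw":0},{"dp":[0,0,0.076],"rotation":[0,0,0],"jaw":0},{"dp":[0,0,0.076],"rotation":[0,0,0],"jaw":0}]' >/dev/null
python3 plan.py .4753 .046 .1 87
python3 -m pendant '[{"dp":[0,0,0.02],"rotation":[0,0,0],"jaw":0},{"dp":[0,0,0.02],"rotation":[0,0,0],"jaw":0}]' >/dev/null
python3 plan.py .4753 .046 .0975 87
```

```text
t 23.3 p [0.4748 0.0447 0.1147] a 87.1 tilt 0.06 F [ 0.2  1.2 -2.6] Tz -0.02 w 0.0294 g 54.8 q [ 0.84  0.28 -1.13  1.93  0.28  1.11 -0.45]
dp [0.009, 0.003, 0.075] rot [-0.0001, -0.0001, 0.0002]
t 23.8 p [0.4756 0.0448 0.1038] a 87.1 tilt 0.08 F [ 3.7  1.3 -5.5] Tz -0.0 w 0.0297 g 54.8 q [ 0.83  0.29 -1.12  1.94  0.3   1.09 -0.47]
dp [0.008, -0.002, 0.026] rot [0.0002, -0.0001, 0.0002]
t 24.05 p [0.4757 0.0449 0.1009] a 87.1 tilt 0.09 F [ 4.8  3.6 -4.3] Tz -0.0 w 0.0296 g 54.9 q [ 0.82  0.3  -1.12  1.94  0.3   1.08 -0.47]
dp [0.007, -0.003, 0.023] rot [0.0002, -0.0001, 0.0002]
```

```bash
python3 -m pendant '[{"dp":[0.007,0.007,0],"rotation":[0,0,0],"jaw":0},{"dp":[0.007,0.007,0.01],"rotation":[0,0,0],"jaw":0},{"dp":[0.007,0.007,0.01],"rotation":[0,0,0],"jaw":0}]' >/dev/null
python3 plan.py
python3 -m pendant '[{"dp":[0,0,0.01],"rotation":[0,0,0],"jaw":0},{"dp":[0,0,0.02],"rotation":[0,0,0],"jaw":0},{"dp":[0,0,0.02],"rotation":[0,0,0],"jaw":0}]' >/dev/null
python3 plan.py
```

```text
t 24.43 p [0.4761 0.0452 0.1003] a 87.1 tilt 0.11 F [-5.8 -2.2 17.9] Tz 0.02 w 0.0298 g 54.8 q [ 0.82  0.3  -1.12  1.94  0.31  1.09 -0.48]
t 24.8 p [0.4769 0.0454 0.0996] a 87.0 tilt 0.19 F [-17.3  -3.7  51.2] Tz -0.05 w 0.0292 g 55.0 q [ 0.81  0.3  -1.12  1.94  0.31  1.09 -0.48]
```

It stops about 9 mm above the foot. A quick turn under light push will exclude a mere angular mismatch.

```bash
python3 -m pendant '[{"dp":[0,-0.005,-0.02],"rotation":[0,0,0],"jaw":0},{"dp":[0,-0.005,-0.02],"rotation":[0,0,0],"jaw":0}]' >/dev/null
python3 plan.py
python3 -m pendant '[{"dp":[0,0,0],"rotation":[0,0,0.02],"jaw":0},{"dp":[0,0,0],"rotation":[0,0,0.04],"jaw":0},{"dp":[0,0,0],"rotation":[0,0,0.04],"jaw":0}]' >/dev/null
python3 plan.py
python3 -m pendant '[{"dp":[0,0,0],"rotation":[0,0,0.02],"jaw":0},{"dp":[0,0,0],"rotation":[0,0,0.04],"jaw":0},{"dp":[0,0,0],"rotation":[0,0,0.04],"jaw":0}]' >/dev/null
python3 plan.py
```

```text
t 25.05 p [0.4763 0.0452 0.1003] a 87.0 tilt 0.12 F [-1.  -1.6 13.6] Tz -0.04 w 0.0297 g 55.0 q [ 0.82  0.3  -1.12  1.94  0.31  1.08 -0.48]
t 25.43 p [0.4765 0.0458 0.1003] a 72.6 tilt 0.12 F [-0.4  0.8 12.8] Tz -0.1 w 0.0296 g 55.0 q [ 0.78  0.28 -1.07  1.94  0.28  1.08 -0.71]
t 25.8 p [0.4765 0.0459 0.1004] a 58.2 tilt 0.13 F [-0.   0.9 11.5] Tz -0.05 w 0.0297 g 55.0 q [ 0.74  0.26 -1.03  1.94  0.26  1.07 -0.95]
```

No drop anywhere, so S2 is too small and S1 must be the one. Returning S2 to its pocket.

```bash
python3 -m pendant '[{"dp":[0,0,-0.25],"rotation":[0,0,0],"jaw":0},{"dp":[0,0,-0.46],"rotation":[0,0,0],"jaw":0},{"dp":[0,0,-0.46],"rotation":[0,0,0],"jaw":0}]' >/dev/null
python3 plan.py .4624 .2931 .17 116.9
```

```text
t 26.18 p [0.4759 0.0454 0.1693] a 58.2 tilt 0.12 F [ 0.4 -0.9 -2.8] Tz -0.05 w 0.0294 g 55.0 q [ 0.82  0.16 -1.07  1.87  0.15  1.2  -0.86]
dp [1.357, -0.946, -0.007] rot [0.0003, 0.0002, -0.163]
```

```bash
python3 -m pendant '[{"dp":[0.34,-0.236,0],"rotation":[0,0,0],"jaw":0},{"dp":[0.68,-0.473,0],"rotation":[0,0,0],"jaw":0},{"dp":[0.68,-0.473,0],"rotation":[0,0,0],"jaw":0}]' >/dev/null
python3 -m pendant '[{"dp":[0.34,-0.236,0],"rotation":[0,0,-0.028],"jaw":0},{"dp":[0.68,-0.473,0],"rotation":[0,0,-0.056],"jaw":0},{"dp":[0.677,-0.473,0],"rotation":[0,0,-0.084],"jaw":0},{"dp":[0.677,-0.473,0],"rotation":[0,0,-0.112],"jaw":0},{"dp":[0.677,-0.473,0],"rotation":[0,0,-0.14],"jaw":0},{"dp":[0.677,-0.473,0],"rotation":[0,0,-0.163],"jaw":0},{"dp":[0.677,-0.473,0],"rotation":[0,0,-0.163],"jaw":0}]' >/dev/null
python3 plan.py .4624 .2931 .064 116.9
```

```text
t 27.43 p [0.4613 0.2924 0.1664] a 116.9 tilt 0.16 F [ 0.7 -0.6 -3.4] Tz 0.01 w 0.0295 g 55.0 q [ 0.37  0.51 -1.29  1.7   0.5   1.33 -0.55]
dp [0.001, 0.011, 0.683] rot [-0.0004, -0.0, -0.0001]
```

```bash
python3 -m pendant '[{"dp":[0.001,0.008,0.3],"rotation":[0,0,0],"jaw":0},{"dp":[0.001,0.008,0.6],"rotation":[0,0,0],"jaw":0},{"dp":[0.001,0.008,0.68],"rotation":[0,0,0],"jaw":0},{"dp":[0.001,0.008,0.68],"rotation":[0,0,0],"jaw":0},{"dp":[0.001,0.008,0.68],"rotation":[0,0,0],"jaw":0}]' >/dev/null
python3 plan.py .4624 .2931 .0445 116.9
```

```text
t 28.05 p [0.4636 0.2948 0.0678] a 116.9 tilt 0.13 F [ 1.3 -0.8 -3.4] Tz -0.0 w 0.0296 g 55.0 q [ 0.28  0.61 -1.18  1.79  0.62  1.16 -0.63]
dp [-0.006, -0.012, 0.156] rot [0.0003, -0.0, -0.0]
```

```bash
python3 -m pendant '[{"dp":[-0.006,-0.008,0],"rotation":[0,0,0],"jaw":0},{"dp":[-0.006,-0.008,0.07],"rotation":[0,0,0],"jaw":0},{"dp":[-0.006,-0.008,0.14],"rotation":[0,0,0],"jaw":0},{"dp":[-0.006,-0.008,0.156],"rotation":[0,0,0],"jaw":0},{"dp":[-0.006,-0.008,0.156],"rotation":[0,0,0],"jaw":0}]' >/dev/null
python3 plan.py
python3 -m pendant '[{"dp":[0,0,0],"rotation":[0,0,0],"jaw":0.65},{"dp":[0,0,0],"rotation":[0,0,0],"jaw":0.65},{"dp":[0,0,0],"rotation":[0,0,0],"jaw":0.65},{"dp":[0,0,0],"rotation":[0,0,0],"jaw":0.65}]' >/dev/null
python3 plan.py
python3 -m pendant '[{"dp":[0,0,-0.3],"rotation":[0,0,0],"jaw":0.65},{"dp":[0,0,-0.6],"rotation":[0,0,0],"jaw":0.65},{"dp":[0,0,-0.85],"rotation":[0,0,0],"jaw":0.65},{"dp":[0,0,-0.85],"rotation":[0,0,0],"jaw":0.65}]' >/dev/null
python3 plan.py .5268 .286 .17 149
python3 plan.py .5268 .286 .17 90 |tail -1
```

```text
t 28.68 p [0.4621 0.2925 0.0433] a 116.9 tilt 0.08 F [-3.2 -4.9 11.2] Tz -0.0 w 0.0296 g 55.0 q [ 0.26  0.64 -1.15  1.81  0.65  1.13 -0.65]
t 29.18 p [0.4621 0.2927 0.0427] a 116.9 tilt 0.0 F [ 0.4 -0.1 -0.4] Tz -0.02 w 0.0548 g 0.0 q [ 0.26  0.64 -1.15  1.81  0.65  1.13 -0.65]
t 29.68 p [0.4631 0.2938 0.1729] a 116.9 tilt 0.24 F [ 0.2 -0.2 -0.5] Tz 0.02 w 0.0564 g 0.0 q [ 0.37  0.5  -1.29  1.69  0.5   1.33 -0.55]
dp [-0.238, 0.355, 0.021] rot [0.0007, 0.0002, -0.0891]
dp [-0.238, 0.355, 0.021] rot [0.0007, -0.0002, 0.0748]
```

```bash
python3 - <<'E'
from h import *
P=cloud(np.load("scene0.npz"))
for y in np.arange(.14,.4,.02):
    m=(abs(P[...,1]-y)<.01)&(P[...,0]>.55)&(P[...,0]<.64)&(P[...,2]>.1)&(P[...,2]<.165);q=P[m][:,0];print(y.round(2),len(q),np.percentile(q,[1,10,50]).round(3) if len(q) else"")
E
python3 -m pendant '[{"dp":[-0.238,0.355,0],"rotation":[0,0,0.028],"jaw":1},{"dp":[-0.238,0.355,0],"rotation":[0,0,0.056],"jaw":1},{"dp":[-0.238,0.355,0],"rotation":[0,0,0.084],"jaw":1},{"dp":[-0.238,0.355,0],"rotation":[0,0,0.112],"jaw":1},{"dp":[-0.238,0.355,0],"rotation":[0,0,0.14],"jaw":1},{"dp":[-0.238,0.355,0],"rotation":[0,0,0.168],"jaw":1}]' >/dev/null
python3 plan.py .5268 .286 .09 12
python3 - <<'E'
from h import *
from bench import camera
for n in("top","scene"):
  c=camera(n);P=cloud(c)
  for p in[(.5275,.286),(.4622,.294),(.3955,.3005)]:
    D=np.hypot(P[...,0]-p[0],P[...,1]-p[1]);m=(D<.024)&(P[...,2]>.060)&(P[...,2]<.085);q=P[m];
    if len(q)>20: print(n,p,hexang(q[:,:2])[:3],np.percentile(q[:,2],[20,50,90]).round(4))
E
```

```text
0.14 185 [0.575 0.583 0.596]
0.16 239 [0.573 0.575 0.593]
0.18 235 [0.575 0.584 0.596]
0.2 209 [0.593 0.595 0.597]
0.22 209 [0.592 0.594 0.597]
0.24 232 [0.591 0.593 0.597]
0.26 216 [0.591 0.594 0.598]
0.28 226 [0.592 0.594 0.598]
0.3 233 [0.593 0.596 0.599]
0.32 231 [0.594 0.598 0.6  ]
0.34 248 [0.593 0.594 0.597]
0.36 263 [0.593 0.594 0.597]
0.38 267 [0.593 0.595 0.598]
t 30.43 p [0.5255 0.2846 0.1692] a 56.1 tilt 0.08 F [-0.4 -0.4 -0.7] Tz 0.03 w 0.0869 g 0.0 q [ 0.19  0.49 -1.    1.57  0.42  1.32 -1.46]
dp [0.013, 0.003, 0.528] rot [0.0, 0.0002, 0.1226]
top (0.3955, 0.3005) (np.float32(39.224586), np.float32(0.31384298), array([0.3942, 0.3004])) [0.0662 0.0699 0.0761]
scene (0.5275, 0.286) (np.float32(0.40930033), np.float32(0.6578976), array([0.5283, 0.2866])) [0.0649 0.0698 0.0722]
scene (0.4622, 0.294) (np.float32(25.878786), np.float32(0.575316), array([0.4614, 0.2934])) [0.0646 0.0697 0.0719]
scene (0.3955, 0.3005) (np.float32(37.596718), np.float32(0.5473812), array([0.3959, 0.3007])) [0.0653 0.0696 0.0719]
```

```bash
python3 -m pendant '[{"dp":[0.013,0.0,0],"rotation":[0,0,0.028],"jaw":1},{"dp":[0.013,0,0],"rotation":[0,0,0.056],"jaw":1},{"dp":[0.013,0,0],"rotation":[0,0,0.084],"jaw":1},{"dp":[0.013,0,0.15],"rotation":[0,0,0.112],"jaw":1},{"dp":[0.013,0,0.35],"rotation":[0,0,0.1226],"jaw":1},{"dp":[0.013,0,0.5],"rotation":[0,0,0.1226],"jaw":1},{"dp":[0.013,0,0.5],"rotation":[0,0,0.1226],"jaw":1}]' >/dev/null
python3 plan.py .5268 .286 .048 12
```

```text
t 31.4 p [0.5257 0.2858 0.0932] a 12.6 tilt 0.22 F [1.  0.5 1.2] Tz -0.0 w 0.087 g 0.0 q [ 0.06  0.51 -0.82  1.65  0.4   1.16 -2.21]
dp [0.009, 0.0, 0.302] rot [0.0002, 0.0006, 0.0015]
```

```bash
python3 -m pendant '[{"dp":[0.007,0,0.15],"rotation":[0,0,0],"jaw":1},{"dp":[0.007,0,0.3],"rotation":[0,0,0],"jaw":1},{"dp":[0.007,0,0.3],"rotation":[0,0,0],"jaw":1},{"dp":[0.007,0,0.3],"rotation":[0,0,0],"jaw":0},{"dp":[0.007,0,0.3],"rotation":[0,0,0],"jaw":0},{"dp":[0.007,0,0.3],"rotation":[0,0,0],"jaw":0},{"dp":[0.007,0,0.3],"rotation":[0,0,0],"jaw":0},{"dp":[0.007,0,0.3],"rotation":[0,0,0],"jaw":0}]' 20 >/dev/null
python3 plan.py
python3 -m pendant '[{"dp":[0,0,0],"rotation":[0,0,0],"jaw":0},{"dp":[0,0,0],"rotation":[0,0,0],"jaw":0},{"dp":[0,0,0],"rotation":[0,0,0],"jaw":0}]'  >/dev/null
python3 plan.py
```

```text
t 32.4 p [0.528  0.2868 0.0505] a 12.3 tilt 0.01 F [ 0.3 -0.4 -0.2] Tz -0.05 w 0.0449 g 0.0 q [ 0.04  0.56 -0.79  1.68  0.44  1.09 -2.24]
t 32.77 p [0.528  0.2867 0.0503] a 12.3 tilt 0.01 F [ 0.1 -0.5 -0.1] Tz -0.03 w 0.0329 g 20.2 q [ 0.04  0.56 -0.79  1.68  0.44  1.09 -2.24]
```

```bash
python3 -m pendant '[{"dp":[0,0,0],"rotation":[0,0,0],"jaw":0},{"dp":[0,0,0],"rotation":[0,0,0],"jaw":0},{"dp":[0,0,0],"rotation":[0,0,0],"jaw":0}]' 60 >/dev/null
python3 plan.py
```

```text
t 33.15 p [0.5279 0.2868 0.0504] a 12.3 tilt 0.01 F [-0.4 -0.3  0.8] Tz 0.03 w 0.0316 g 60.4 q [ 0.04  0.56 -0.79  1.68  0.44  1.09 -2.24]
```

```bash
python3 -m pendant '[{"dp":[0,0,0],"rotation":[0,0,0],"jaw":0},{"dp":[0,0,0],"rotation":[0,0,0],"jaw":0},{"dp":[0,0,0],"rotation":[0,0,0],"jaw":0},{"dp":[0,0,0],"rotation":[0,0,0],"jaw":0}]' 60 >/dev/null
python3 plan.py
```

```text
t 33.65 p [0.5279 0.2868 0.0503] a 12.3 tilt 0.01 F [-0.7 -1.   1.3] Tz 0.05 w 0.0313 g 60.4 q [ 0.04  0.56 -0.79  1.68  0.44  1.09 -2.24]
```

```bash
python3 -m pendant '[{"dp":[0,0,0],"rotation":[0,0,0.022],"jaw":0},{"dp":[0,0,0],"rotation":[0,0,0.022],"jaw":0},{"dp":[0,0,0],"rotation":[0,0,0.022],"jaw":0.55},{"dp":[0,0,0],"rotation":[0,0,0.022],"jaw":0.55},{"dp":[0,0,0.04],"rotation":[0,0,0.009],"jaw":0.55},{"dp":[0,0,0.04],"rotation":[0,0,0.009],"jaw":0},{"dp":[0,0,0.04],"rotation":[0,0,0.009],"jaw":0},{"dp":[0,0,0.04],"rotation":[0,0,0.009],"jaw":0}]' 60 >/dev/null
python3 plan.py
python3 -m pendant '[{"dp":[0,0,0],"rotation":[0,0,0],"jaw":0},{"dp":[0,0,0],"rotation":[0,0,0],"jaw":0},{"dp":[0,0,0],"rotation":[0,0,0],"jaw":0}]'  >/dev/null
python3 plan.py
```

```text
t 34.65 p [0.528  0.2868 0.0445] a 9.0 tilt 0.01 F [ 0.2 -0.6 -0.3] Tz -0.01 w 0.0311 g 60.0 q [ 0.03  0.57 -0.78  1.68  0.44  1.08 -2.3 ]
t 35.02 p [0.528  0.2868 0.0445] a 9.1 tilt 0.02 F [-1.  -1.3  1.8] Tz 0.02 w 0.0309 g 60.0 q [ 0.03  0.57 -0.78  1.68  0.44  1.08 -2.3 ]
```

```bash
python3 -m pendant '[{"dp":[0,0,0],"rotation":[0,0,0.01],"jaw":0},{"dp":[0,0,0],"rotation":[0,0,0.01],"jaw":0},{"dp":[0,0,0],"rotation":[0,0,0.01],"jaw":0.5},{"dp":[0,0,0],"rotation":[0,0,0.01],"jaw":0.5},{"dp":[0,0,0],"rotation":[0,0,-0.004],"jaw":0.5},{"dp":[0,0,0],"rotation":[0,0,-0.004],"jaw":0},{"dp":[0,0,0],"rotation":[0,0,-0.004],"jaw":0},{"dp":[0,0,0],"rotation":[0,0,-0.004],"jaw":0}]' 60 >/dev/null
python3 -m pendant '[{"dp":[0,0,0],"rotation":[0,0,0],"jaw":0},{"dp":[0,0,0],"rotation":[0,0,0],"jaw":0},{"dp":[0,0,0],"rotation":[0,0,0],"jaw":0}]'  >/dev/null
python3 plan.py
```

```text
t 36.4 p [0.5279 0.2868 0.0443] a 10.5 tilt 0.01 F [ 0.3 -0.4 -2.4] Tz -0.04 w 0.0305 g 60.0 q [ 0.04  0.57 -0.78  1.68  0.45  1.08 -2.27]
```

```bash
python3 -m pendant '[{"dp":[0,0,-0.3],"rotation":[0,0,0],"jaw":0},{"dp":[0,0,-0.6],"rotation":[0,0,0],"jaw":0},{"dp":[0,0,-0.85],"rotation":[0,0,0],"jaw":0},{"dp":[0,0,-0.85],"rotation":[0,0,-0.02],"jaw":0},{"dp":[0,0,-0.85],"rotation":[0,0,-0.046],"jaw":0},{"dp":[0,0,-0.85],"rotation":[0,0,-0.046],"jaw":0}]' 60 >/dev/null
python3 plan.py .4762 .0458 .17 27
```

```text
t 37.15 p [0.5277 0.2866 0.1716] a 27.0 tilt 0.03 F [-0.5 -0.5 -2.5] Tz -0.01 w 0.0299 g 60.0 q [ 0.12  0.46 -0.9   1.56  0.37  1.3  -1.93]
dp [-1.036, 1.274, 0.011] rot [-0.0, 0.0001, 0.0001]
```

Width 29.9 mm: it has seated on its flats. Carrying it to the nut.

```bash
python3 -m pendant '[{"dp":[-0.26,0.32,0],"rotation":[0,0,0],"jaw":0},{"dp":[-0.518,0.637,0],"rotation":[0,0,0],"jaw":0},{"dp":[-0.518,0.637,0],"rotation":[0,0,0],"jaw":0}]' >/dev/null
python3 -m pendant '[{"dp":[-0.26,0.32,0],"rotation":[0,0,0],"jaw":0},{"dp":[-0.518,0.637,0],"rotation":[0,0,0],"jaw":0},{"dp":[-0.518,0.637,0],"rotation":[0,0,0],"jaw":0},{"dp":[-0.518,0.637,0.14],"rotation":[0,0,0],"jaw":0},{"dp":[-0.518,0.637,0.14],"rotation":[0,0,0],"jaw":0},{"dp":[-0.518,0.637,0.14],"rotation":[0,0,0],"jaw":0}]' >/dev/null
python3 held.py pics/held4.png; python3 plan.py .4757 .0455 .115 27
```

```text
tcp [0.4769 0.0468 0.1515] n 112 socket axis [0.4782 0.048 ] off [0.0012 0.0012] lowest [0.1155 0.1167] expected mouth 0.1155
t 38.33 p [0.4769 0.0468 0.1515] a 27.1 tilt 0.05 F [ 1.1  0.2 -2.8] Tz 0.05 w 0.0301 g 60.0 q [ 0.66  0.15 -0.91  1.89  0.13  1.16 -1.39]
dp [-0.011, 0.004, 0.243] rot [0.0, -0.0001, 0.0003]
```

```bash
python3 -m pendant '[{"dp":[-0.005,0.005,0.12],"rotation":[0,0,0],"jaw":0},{"dp":[-0.005,0.005,0.23],"rotation":[0,0,0],"jaw":0},{"dp":[-0.005,0.005,0.23],"rotation":[0,0,0],"jaw":0},{"dp":[-0.005,0.005,0.23],"rotation":[0,0,0],"jaw":0}]' >/dev/null
python3 plan.py .4763 .0455 .103 27
```

```text
t 38.83 p [0.4763 0.0451 0.1163] a 27.1 tilt 0.02 F [ 1.  -0.7 -2.4] Tz 0.04 w 0.0305 g 60.0 q [ 0.64  0.2  -0.9   1.93  0.18  1.09 -1.42]
dp [0.001, -0.002, 0.089] rot [-0.0001, 0.0, 0.0003]
```

```bash
python3 -m pendant '[{"dp":[0.001,-0.002,0.03],"rotation":[0,0,0],"jaw":0},{"dp":[0.001,-0.002,0.06],"rotation":[0,0,0],"jaw":0},{"dp":[0.001,-0.002,0.09],"rotation":[0,0,0],"jaw":0},{"dp":[0.001,-0.002,0.09],"rotation":[0,0,0],"jaw":0}]' >/dev/null
python3 plan.py
python3 -m pendant '[{"dp":[0,0,0.012],"rotation":[0,0,0],"jaw":0},{"dp":[0,0,0.025],"rotation":[0,0,0],"jaw":0},{"dp":[0,0,0.025],"rotation":[0,0,0],"jaw":0}]' >/dev/null
python3 plan.py
python3 -m pendant '[{"dp":[0,0,0.01],"rotation":[0,0,0],"jaw":0},{"dp":[0,0,0.015],"rotation":[0,0,0],"jaw":0},{"dp":[0,0,0.015],"rotation":[0,0,0],"jaw":0}]' >/dev/null
python3 plan.py
```

```text
t 39.33 p [0.476  0.0452 0.1024] a 27.1 tilt 0.04 F [-0.3 -0.6 -3.1] Tz 0.01 w 0.0303 g 60.0 q [ 0.63  0.22 -0.89  1.94  0.2   1.07 -1.44]
t 39.7 p [0.4768 0.0451 0.0996] a 27.1 tilt 0.06 F [-0.4 -1.6  4.5] Tz -0.04 w 0.0303 g 60.0 q [ 0.63  0.23 -0.89  1.95  0.2   1.06 -1.45]
t 40.08 p [0.4778 0.0453 0.0989] a 27.1 tilt 0.18 F [-5.6 -2.3 21.5] Tz -0.11 w 0.0301 g 60.0 q [ 0.63  0.23 -0.89  1.95  0.21  1.06 -1.45]
```

Contact is lower this time (mouth 7.5 mm above the foot), so only the angle is off. I'll search counter-clockwise, away from tight, under light push.

```bash
python3 -m pendant '[{"dp":[-0.004,-0.004,-0.006],"rotation":[0,0,-0.014],"jaw":0},{"dp":[-0.004,-0.004,-0.006],"rotation":[0,0,-0.028],"jaw":0},{"dp":[-0.004,-0.004,-0.006],"rotation":[0,0,-0.028],"jaw":0}]' >/dev/null
python3 plan.py
python3 -m pendant '[{"dp":[0,0,0],"rotation":[0,0,-0.014],"jaw":0},{"dp":[0,0,0],"rotation":[0,0,-0.028],"jaw":0},{"dp":[0,0,0],"rotation":[0,0,-0.028],"jaw":0}]' >/dev/null
python3 plan.py
python3 -m pendant '[{"dp":[0,0,0],"rotation":[0,0,-0.014],"jaw":0},{"dp":[0,0,0],"rotation":[0,0,-0.028],"jaw":0},{"dp":[0,0,0],"rotation":[0,0,-0.028],"jaw":0}]' >/dev/null
python3 plan.py
```

```text
t 40.45 p [0.4773 0.0455 0.0997] a 37.2 tilt 0.22 F [-2.  -1.7 18.5] Tz 0.02 w 0.0301 g 60.0 q [ 0.65  0.23 -0.92  1.95  0.21  1.06 -1.28]
t 40.83 p [0.4775 0.0455 0.0999] a 47.3 tilt 0.25 F [-2.7 -1.2 20.4] Tz 0.03 w 0.0302 g 60.0 q [ 0.68  0.24 -0.94  1.95  0.22  1.06 -1.11]
t 41.2 p [0.4775 0.0456 0.1   ] a 57.4 tilt 0.24 F [-2.5 -2.4 21.8] Tz 0.09 w 0.0306 g 60.0 q [ 0.7   0.25 -0.97  1.94  0.24  1.06 -0.94]
```

```bash
python3 -m pendant '[{"dp":[-0.005,-0.008,-0.01],"rotation":[0,0,0.028],"jaw":0},{"dp":[-0.005,-0.008,-0.01],"rotation":[0,0,0.056],"jaw":0},{"dp":[-0.005,-0.008,-0.004],"rotation":[0,0,0.078],"jaw":0},{"dp":[-0.005,-0.008,-0.004],"rotation":[0,0,0.078],"jaw":0}]' >/dev/null
python3 plan.py
python3 -m pendant '[{"dp":[0,0,0.005],"rotation":[0,0,0.01],"jaw":0},{"dp":[0,0,0.005],"rotation":[0,0,0.01],"jaw":0}]' >/dev/null
python3 plan.py
python3 -m pendant '[{"dp":[0,0,0.005],"rotation":[0,0,0.01],"jaw":0},{"dp":[0,0,0.005],"rotation":[0,0,0.01],"jaw":0}]' >/dev/null
python3 plan.py
```

```text
t 41.7 p [0.476  0.0452 0.0996] a 29.1 tilt 0.25 F [ 2.3 -2.   6.7] Tz -0.12 w 0.0304 g 60.0 q [ 0.64  0.22 -0.9   1.95  0.2   1.05 -1.41]
t 41.95 p [0.4762 0.0452 0.0991] a 25.6 tilt 0.26 F [ 1.7 -2.7  8.6] Tz -0.06 w 0.0303 g 60.0 q [ 0.63  0.22 -0.89  1.95  0.2   1.05 -1.47]
t 42.2 p [0.4764 0.0452 0.0987] a 22.0 tilt 0.29 F [ 2.1 -2.6 13. ] Tz 0.05 w 0.0302 g 60.0 q [ 0.62  0.22 -0.88  1.95  0.2   1.05 -1.53]
```

```bash
python3 -m pendant '[{"dp":[0,0,0.003],"rotation":[0,0,0.01],"jaw":0},{"dp":[0,0,0.003],"rotation":[0,0,0.01],"jaw":0}]' >/dev/null
python3 plan.py
python3 -m pendant '[{"dp":[0,0,0.003],"rotation":[0,0,0.01],"jaw":0},{"dp":[0,0,0.003],"rotation":[0,0,0.01],"jaw":0}]' >/dev/null
python3 plan.py
python3 -m pendant '[{"dp":[0,0,0.003],"rotation":[0,0,0.01],"jaw":0},{"dp":[0,0,0.003],"rotation":[0,0,0.01],"jaw":0}]' >/dev/null
python3 plan.py
```

```text
t 42.45 p [0.4766 0.0453 0.0986] a 18.4 tilt 0.31 F [ 0.  -3.5 18.1] Tz 0.02 w 0.0305 g 60.0 q [ 0.61  0.22 -0.87  1.95  0.2   1.05 -1.59]
t 42.7 p [0.4767 0.0453 0.0985] a 14.8 tilt 0.33 F [-1.7 -2.9 21.4] Tz 0.05 w 0.0303 g 60.0 q [ 0.61  0.22 -0.86  1.95  0.19  1.05 -1.65]
t 42.95 p [0.4769 0.0453 0.0985] a 11.2 tilt 0.35 F [-2.6 -3.6 26.8] Tz 0.04 w 0.0302 g 60.0 q [ 0.6   0.22 -0.85  1.95  0.19  1.05 -1.71]
```

No drop over the whole sweep. S1 stops about 7 mm up and S2 about 9 mm up, so both are too small. Together with the picture (27 mm wide nut, 17 mm thread), that makes the nut the 25 mm one. So S3 was right, and what I felt was its stop plus the handle. I'll put S1 back quickly.

```bash
python3 -m pendant '[{"dp":[0,0,-0.33],"rotation":[0,0,0],"jaw":0},{"dp":[0.1,-0.2,-0.33],"rotation":[0,0,0.002],"jaw":0},{"dp":[0.25,-0.6,-0.33],"rotation":[0,0,0.002],"jaw":0},{"dp":[0.4,-0.95,-0.33],"rotation":[0,0,0.002],"jaw":0}]' >/dev/null
python3 plan.py .5279 .2868 .068 10.5
```

```text
t 43.45 p [0.5054 0.1983 0.145 ] a 10.4 tilt 0.04 F [ 1.6 -0.1 -1.8] Tz 0.02 w 0.0303 g 60.0 q [ 0.32  0.34 -0.92  1.74  0.29  1.2  -2.07]
dp [0.254, -0.553, 0.513] rot [0.0001, -0.0001, -0.0002]
```

```bash
python3 -m pendant '[{"dp":[0.18,-0.38,0],"rotation":[0,0,0],"jaw":0},{"dp":[0.245,-0.553,0.1],"rotation":[0,0,0],"jaw":0},{"dp":[0.245,-0.553,0.4],"rotation":[0,0,0],"jaw":0},{"dp":[0.245,-0.553,0.51],"rotation":[0,0,0],"jaw":0},{"dp":[0.245,-0.553,0.51],"rotation":[0,0,0],"jaw":0}]' >/dev/null
python3 plan.py .5279 .2868 .045 10.5
```

```text
t 44.08 p [0.5256 0.2844 0.0677] a 10.5 tilt 0.13 F [-0.5 -0.5 -2.1] Tz -0.01 w 0.0308 g 60.0 q [ 0.09  0.56 -0.86  1.67  0.46  1.13 -2.28]
dp [0.018, -0.013, 0.151] rot [0.0001, 0.0003, -0.0]
```

```bash
python3 -m pendant '[{"dp":[0.012,-0.01,0.02],"rotation":[0,0,0],"jaw":0},{"dp":[0.012,-0.01,0.1],"rotation":[0,0,0],"jaw":0},{"dp":[0.012,-0.01,0.151],"rotation":[0,0,0],"jaw":0},{"dp":[0.012,-0.01,0.151],"rotation":[0,0,0],"jaw":0}]' >/dev/null
python3 plan.py .3943 .3 .1 9.3
```

```text
t 44.58 p [0.5271 0.2867 0.0451] a 10.5 tilt 0.07 F [-0.8 -0.4 -3. ] Tz 0.03 w 0.0303 g 60.0 q [ 0.07  0.59 -0.84  1.68  0.48  1.1  -2.3 ]
dp [-0.855, -0.249, -0.365] rot [0.0001, 0.0002, 0.0034]
```

```bash
python3 -m pendant '[{"dp":[0,0,0.004],"rotation":[0,0,0],"jaw":0.7},{"dp":[0,0,0],"rotation":[0,0,0],"jaw":0.7},{"dp":[0,0,0],"rotation":[0,0,0],"jaw":0.7},{"dp":[0,0,-0.2],"rotation":[0,0,0],"jaw":0.7},{"dp":[0,0,-0.4],"rotation":[0,0,0],"jaw":0.7},{"dp":[-0.3,-0.1,-0.4],"rotation":[0,0,0.003],"jaw":0.7},{"dp":[-0.7,-0.2,-0.4],"rotation":[0,0,0.003],"jaw":0.7},{"dp":[-0.86,-0.255,-0.4],"rotation":[0,0,0.003],"jaw":0.7}]' >/dev/null
python3 plan.py .3943 .3 .08 9.3
python3 - <<'E'
from h import *
from bench import camera
c=camera("scene");P=cloud(c)
for p in[(.5275,.286),(.4622,.294),(.3955,.3005)]:
    D=np.hypot(P[...,0]-p[0],P[...,1]-p[1]);m=(D<.024)&(P[...,2]>.060)&(P[...,2]<.085);q=P[m];
    if len(q)>20: print(p,hexang(q[:,:2])[:3],np.percentile(q[:,2],[20,50,90]).round(4))
D=np.hypot(P[...,0]-.476,P[...,1]-.046);m=(D<.019)&(P[...,2]>.060)&(P[...,2]<.069);print("nut",hexang(P[m][:,:2]))
u,v=np.round(px(c,(.4752,.046,.064))).astype(int)
cv2.imwrite("pics/nut2.png",cv2.resize(c["image"][v-12:v+12,u-16:u+16,::-1],None,fx=12,fy=12,interpolation=cv2.INTER_CUBIC))
E
```

```text
t 45.58 p [0.3907 0.3014 0.1059] a 9.6 tilt 0.08 F [ 1.1 -0.2  0.8] Tz 0.0 w 0.061 g 0.0 q [ 0.15  0.29 -1.    1.9   0.28  1.1  -2.37]
dp [0.022, 0.013, 0.173] rot [0.0002, -0.0, 0.0008]
(0.4622, 0.294) (np.float32(30.818407), np.float32(0.58904564), array([0.4555, 0.29  ])) [0.0629 0.0681 0.0712]
(0.3955, 0.3005) (np.float32(38.802895), np.float32(0.7305385), array([0.3963, 0.3008])) [0.0655 0.0697 0.0719]
nut (np.float32(34.710976), np.float32(0.37966934), array([0.4753, 0.0476]), ((474.0926513671875, 48.03649139404297), (24.907817840576172, 19.855836868286133), 55.394569396972656))
```

View pics/nut2.png

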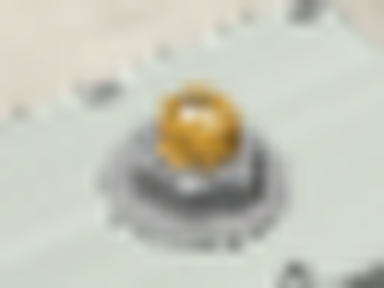

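The picture shows the nut now turned from its first pose (front face centred near (205,205), right corner at (248,185)), so S3 did turn it. I'll re-grip S3.

```bash
python3 -m pendant '[{"dp":[0.02,0.01,0.1],"rotation":[0,0,0.001],"jaw":0.7},{"dp":[0.02,0.01,0.41],"rotation":[0,0,0.001],"jaw":0.6},{"dp":[0.02,0.01,0.41],"rotation":[0,0,0.001],"jaw":0.5},{"dp":[0.02,0.01,0.41],"rotation":[0,0,0.001],"jaw":0},{"dp":[0.02,0.01,0.41],"rotation":[0,0,0.001],"jaw":0},{"dp":[0.02,0.01,0.41],"rotation":[0,0,0.001],"jaw":0},{"dp":[0.02,0.01,0.41],"rotation":[0,0,0.001],"jaw":0}]' 60 >/dev/null
python3 plan.py
```

```text
t 46.5 p [0.3979 0.3007 0.0455] a 9.1 tilt 0.14 F [0.5 0.1 7.1] Tz -0.02 w 0.0294 g 59.9 q [ 0.09  0.39 -0.94  1.94  0.38  0.99 -2.45]
```

```bash
python3 -m pendant '[{"dp":[0,0,0],"rotation":[0,0,0],"jaw":0.5},{"dp":[0,0,0],"rotation":[0,0,0],"jaw":0.5},{"dp":[-0.022,-0.004,0.008],"rotation":[0,0,0],"jaw":0.45},{"dp":[-0.022,-0.004,0.008],"rotation":[0,0,0],"jaw":0},{"dp":[-0.022,-0.004,0.008],"rotation":[0,0,0],"jaw":0},{"dp":[-0.022,-0.004,0.008],"rotation":[0,0,0],"jaw":0}]' 60 >/dev/null
python3 plan.py
```

```text
t 47.25 p [0.3934 0.3001 0.043 ] a 9.1 tilt 0.02 F [-0.5  0.5 -0.5] Tz -0.01 w 0.0291 g 60.0 q [ 0.09  0.39 -0.94  1.95  0.38  0.99 -2.45]
```

```bash
python3 -m pendant '[{"dp":[0,0,-0.35],"rotation":[0,0,0],"jaw":0},{"dp":[0.03,0.15,-0.62],"rotation":[0,0,0],"jaw":0},{"dp":[0.1,0.5,-0.62],"rotation":[0,0,0],"jaw":0},{"dp":[0.135,0.88,-0.62],"rotation":[0,0,0],"jaw":0}]' >/dev/null
python3 -m pendant '[{"dp":[0.07,0.4,0],"rotation":[0,0,0],"jaw":0},{"dp":[0.135,0.8,0],"rotation":[0,0,0],"jaw":0},{"dp":[0.135,0.88,0],"rotation":[0,0,0],"jaw":0},{"dp":[0.135,0.88,0],"rotation":[0,0,0],"jaw":0}]' >/dev/null
python3 plan.py .4755 .0453 .105 9.3
```

```text
t 48.25 p [0.475  0.0456 0.1359] a 9.0 tilt 0.03 F [-0.   0.5 -2.9] Tz 0.05 w 0.0296 g 60.0 q [ 0.64  0.17 -0.88  1.91  0.14  1.13 -1.71]
dp [0.003, 0.002, 0.206] rot [-0.0, 0.0001, -0.0008]
```

```bash
python3 -m pendant '[{"dp":[0.003,0.001,0.15],"rotation":[0,0,0],"jaw":0},{"dp":[0.003,0.001,0.23],"rotation":[0,0,0],"jaw":0},{"dp":[0.003,0.001,0.25],"rotation":[0,0,0],"jaw":0}]' >/dev/null
python3 plan.py
python3 -m pendant '[{"dp":[0,0,0.02],"rotation":[0,0,0],"jaw":0},{"dp":[0,0,0.03],"rotation":[0,0,0],"jaw":0}]' >/dev/null
python3 plan.py .4755 .0453 .0905 9.3
```

```text
t 48.62 p [0.4751 0.0469 0.0982] a 9.2 tilt 0.07 F [-1.5 -2.1  1.4] Tz -0.01 w 0.0291 g 60.0 q [ 0.61  0.22 -0.87  1.95  0.19  1.06 -1.75]
t 48.88 p [0.4753 0.0455 0.0947] a 9.1 tilt 0.11 F [-7.3 -4.5 -0.2] Tz 0.03 w 0.0296 g 60.0 q [ 0.61  0.23 -0.87  1.95  0.2   1.05 -1.76]
dp [0.001, 0.001, 0.028] rot [0.0002, 0.0002, -0.0006]
```

```bash
python3 -m pendant '[{"dp":[-0.004,0.002,0.015],"rotation":[0,0,0],"jaw":0},{"dp":[-0.004,0.002,0.025],"rotation":[0,0,0],"jaw":0},{"dp":[-0.004,0.002,0.025],"rotation":[0,0,0],"jaw":0}]' >/dev/null
python3 plan.py
python3 -m pendant '[{"dp":[0,0,0.007],"rotation":[0,0,0],"jaw":0},{"dp":[0,0,0.007],"rotation":[0,0,0],"jaw":0}]' >/dev/null
python3 plan.py
```

```text
t 49.25 p [0.4746 0.0451 0.0907] a 9.1 tilt 0.1 F [-5.2 -2.6  3.6] Tz 0.12 w 0.0296 g 60.0 q [ 0.61  0.23 -0.87  1.96  0.21  1.04 -1.76]
t 49.5 p [0.4748 0.0451 0.0905] a 9.1 tilt 0.12 F [-11.4  -3.5  14.9] Tz 0.15 w 0.0295 g 60.0 q [ 0.61  0.23 -0.87  1.96  0.21  1.04 -1.76]
```

It is fully down again. Turning clockwise in watched steps, staying clear of the handle.

```bash
python3 -m pendant '[{"dp":[-0.004,0,0],"rotation":[0,0,0.02],"jaw":0},{"dp":[-0.004,0,0],"rotation":[0,0,0.04],"jaw":0},{"dp":[-0.004,0,0],"rotation":[0,0,0.04],"jaw":0}]' >/dev/null
python3 plan.py
python3 -m pendant '[{"dp":[0,0,0],"rotation":[0,0,0.01],"jaw":0},{"dp":[0,0,0],"rotation":[0,0,0.02],"jaw":0},{"dp":[0,0,0],"rotation":[0,0,0.02],"jaw":0}]' >/dev/null
python3 plan.py
python3 -m pendant '[{"dp":[0,0,0],"rotation":[0,0,0.01],"jaw":0},{"dp":[0,0,0],"rotation":[0,0,0.01],"jaw":0}]' >/dev/null
python3 plan.py
python3 -m pendant '[{"dp":[0,0,0],"rotation":[0,0,0.01],"jaw":0},{"dp":[0,0,0],"rotation":[0,0,0.01],"jaw":0}]' >/dev/null
python3 plan.py
```

```text
t 49.88 p [0.4746 0.0457 0.0905] a -5.4 tilt 0.04 F [-6.7 -1.  11.1] Tz -0.11 w 0.0292 g 60.0 q [ 0.57  0.22 -0.83  1.96  0.19  1.04 -2.01]
t 50.25 p [0.4746 0.046  0.0905] a -12.5 tilt 0.02 F [-6.9 -0.1 10.7] Tz -0.05 w 0.0296 g 60.0 q [ 0.56  0.22 -0.81  1.96  0.19  1.04 -2.13]
t 50.5 p [0.4747 0.0461 0.0905] a -16.1 tilt 0.02 F [-6.6 -0.  10.1] Tz 0.03 w 0.0295 g 60.0 q [ 0.55  0.22 -0.81  1.96  0.18  1.03 -2.19]
t 50.75 p [0.4747 0.0463 0.0905] a -19.7 tilt 0.03 F [-5.3  0.6  9.4] Tz 0.27 w 0.0297 g 60.0 q [ 0.55  0.22 -0.8   1.96  0.18  1.03 -2.25]
```

```bash
python3 -m pendant '[{"dp":[0,0,0],"rotation":[0,0,0.008],"jaw":0},{"dp":[0,0,0],"rotation":[0,0,0.008],"jaw":0}]' >/dev/null
python3 plan.py
python3 -m pendant '[{"dp":[0,0,0],"rotation":[0,0,0.008],"jaw":0},{"dp":[0,0,0],"rotation":[0,0,0.008],"jaw":0},{"dp":[0,0,0],"rotation":[0,0,0.008],"jaw":0}]' >/dev/null
python3 plan.py; python3 held.py pics/held5.png
```

```text
t 51.0 p [0.4747 0.0464 0.0904] a -22.5 tilt 0.03 F [-5.6  0.4  8.5] Tz 0.38 w 0.0294 g 60.1 q [ 0.54  0.21 -0.79  1.96  0.18  1.03 -2.3 ]
t 51.38 p [0.4748 0.0466 0.0904] a -25.4 tilt 0.04 F [-6.6  0.6  8.5] Tz 0.58 w 0.029 g 60.2 q [ 0.53  0.21 -0.79  1.96  0.18  1.03 -2.34]
tcp [0.4748 0.0465 0.0904] n 96 socket axis [0.4782 0.0458] off [ 0.0034 -0.0008] lowest [0.0502 0.0512] expected mouth 0.0544
```

View pics/held5.png

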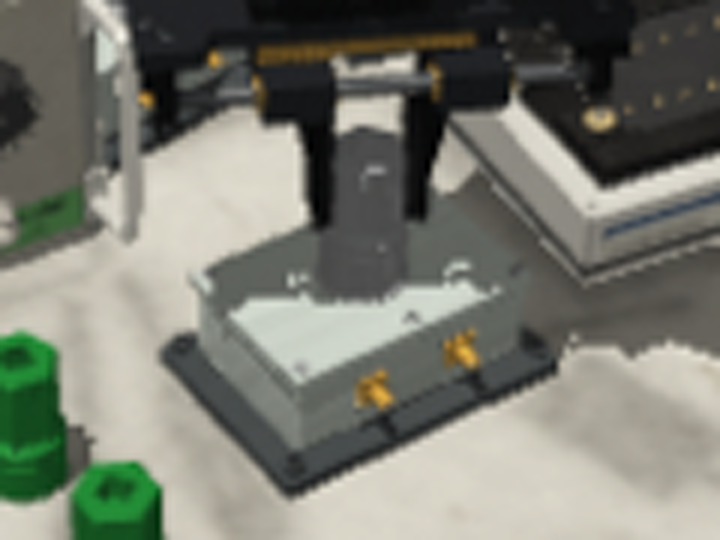

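The moment ramps linearly from a≈-16° (0.03 to 0.58 N m) with no change in side force, so the nut is at its stop; the socket is seated and the body is clear of the handle. A last check of the two sockets in the tray follows.

```bash
python3 - <<'E'
from h import *
from bench import camera
for n in("scene","top"):
  c=camera(n);P=cloud(c)
  for p in[(.527,.2865),(.462,.293),(.3955,.3005)]:
    D=np.hypot(P[...,0]-p[0],P[...,1]-p[1]);m=(D<.024)&(P[...,2]>.060)&(P[...,2]<.085);q=P[m]
    print(n,p,len(q),hexang(q[:,:2])[2] if len(q)>20 else"",np.percentile(q[:,2],[50,90]).round(4) if len(q)>20 else"")
E
python3 plan.py
```

```text
scene (0.527, 0.2865) 143 [0.5276 0.2879] [0.0697 0.0719]
scene (0.462, 0.293) 159 [0.4616 0.2931] [0.0696 0.0719]
scene (0.3955, 0.3005) 0  
top (0.527, 0.2865) 65 [0.5251 0.287 ] [0.0699 0.0743]
top (0.462, 0.293) 63 [0.4594 0.2919] [0.0708 0.0746]
top (0.3955, 0.3005) 0  
t 51.52 p [0.4748 0.0466 0.0904] a -25.4 tilt 0.04 F [-4.5  2.5  8.6] Tz 0.61 w 0.0295 g 60.2 q [ 0.53  0.21 -0.79  1.96  0.18  1.03 -2.34]
```

Both stand in their pockets with tops at 72 mm, and the right socket is held down on the tight nut.

```bash
python3 -c "
from bench import r
print(r.close_job())"
```

```text
the job is handed in; nothing more can be done
None
```

The job is handed in at about 51.5 s: the socket from the pocket nearest the robot fits and is held fully down on the nut, which I judge tight from the moment rising to 0.6 N m at the stop. The other two sockets stand in their tray pockets; the verdict was not shown.

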